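Fetch the boxed-in test cell from the storage bay

ROBOT

A 6-joint arm with a two-finger parallel gripper is mounted at the origin on the work surface. World frame = base frame: x ahead of the robot, y to its left, z up, the work surface at z = 0. Lengths are in m, angles in rad, forces in N, time in s.
With the tool pointing down it reaches from about 0.35 to 0.775 m from the base axis. Payload 5.5 kg.
Tool frame: the origin (TCP) lies at the very end of the fingers, on their centre line; the grasp point (between the pads) lies 19 mm behind it (env.grip_depth is the distance from the TCP to the grasp point, in m); z points along the fingers, y is the direction in which the jaws open and shut (so a half turn about z gives the same grasp; the last joint's range is limited). The gripper opens to 85 mm and grips with 20 to 120 N. Pads are 22 mm wide; open, the fingers measure 114 mm over their backs; the gripper's body (76 mm by 85 mm) begins 54 mm behind the grasp point. The pads swing forward as they close: fully open they stand 13 mm farther back than shut.
Start: joints at [1.096, 0.313, 0.046, 1.304, 0, 1.431], TCP at [0.189, 0.543, 0.231] pointing down, gripper open.
Joint ranges: [-2.76, 2.76], [-0.86, 1.69], [-1.03, 1.26], [-2.2, 2.34], [-1.47, 1.5], [-3.14, 3.14]. Speed limits (rad/s): [2.57, 2.57, 3.14, 3.14, 3.14, 3.14].

INTERFACE

Orientations are given as a unit quaternion [w, x, y, z].
In Python, from workcell import env gives the robot as it stands.
- The arm moves only by the tool step_arm, never from a script. Its argument "series" is a list of rows, each a list of 3 entries, a list of its own where there are three numbers: the shift along the world's x, y, z in cm, then the turn about the world's z in rad, then the closure in counts, from 0 (fully open) to 255 (shut). A call has 1 to 5 rows; each row is the pose to reach, as a shift and turn from the pose measured when the call began; what a row does not reach only later rows make up. A row lasts 1/8 s, in which the tool goes at most 62.5 mm and 10.7 degrees, less where a joint would pass 70% of its speed; a pose out of reach is approached as far as the arm can. A call with a gripper value outside its range is refused whole. The fingers move at their own pace and stop on an object; "newtons" is the grip in N (left out, the last holds). Time passes only in rows, so rows that repeat a pose let the fingers close. It gives the time, the measured TCP pose, the force and the opening at its end, in the units of the state.
- env.get_state(): the state, without advancing time (a new reading comes with each control period).
- env.read_camera(name): name is "side" or "top"; returns a dict with "frame" (420x560x3 uint8, red, green, blue), "vertical_fov" (degrees; the focal length in pixels is half the picture's height over the tangent of half this angle, whatever the lens; pixels are square), "cx", "cy" (the principal point, pixels), "camera_from_world" (4x4, takes a point from world to camera coordinates). Camera axes: x right, y down, z forward; pixel columns grow to the right and rows downward; lengths in m; the calibration is good to about 2 mm. A picture is of the moment at which its call begins. There is no depth.
- env.hand_in(): hands the job in, once; it reports no verdict.
The state is a dict: "clock": time; "joint_pos": joint angles; "qvel": joint speeds; "tau": joint torques, N m; "tcp_pos": TCP position; "orientation": TCP orientation; "wrist_force": force on the tool from outside, world axes, zero at the start; "ft_torque": the same for the moment, N m; "finger_gap": finger opening in m.
Only numpy, scipy, OpenCV 4.12 (cv2) and the standard library are available. Lean on these libraries where they do the work, as an engineer would, in place of code of your own. Each camera call takes 0.05 s, during which the arm holds its last target.

TASK

The low round test cell in the storage bay is hemmed in by three tall parts. First stand all three tall parts upright in the white side tray, leaving the cell in place meanwhile; then take the cell out and set it down gently, flat, inside the brass ring of the test fixture; only then put each tall part back upright in the bay on the very spot where it stood at the start. Do not knock any of these parts over, and leave the small jar in the tray where it is.

Things in the scene. Friction and masses are not known exactly. Their poses are not given: they have to be found in the camera images.
- cell_mid (a point): test cell: low round disc stack, 54 mm in diameter and 46 mm high, steel above and below with a black middle band and a ring of six bolt heads on top, about 0.3 kg; point at its centre, 23 mm above its underside; z up. At the start it stands on the bay's floor in the midst of the three tall parts, whose centres are 68 mm from its own (in front, left and right)
- filter_mid (a point): gas filter: round upright can of one width, 60 mm in diameter, 110 mm high, white with a wide black flat cap (the top 32 mm), about 0.3 kg; point at its centre, 55 mm above its underside; z up
- controller_mid (a point): flow controller: upright square column 50 x 50 mm, 118 mm high, grey on a steel foot, about 0.4 kg; point at its centre, 59 mm above its underside; z up, x and y square to its faces (at the start within about 0.15 rad of the bay's axes)
- sampler_mid (a point): gas sample cylinder: upright steel body 56 mm in diameter up to 78 mm, then a shoulder up to 90 mm, then a straight round brass head 30 mm in diameter from 90 to 125 mm (its top), about 0.4 kg; point at its centre line, 62.5 mm above its underside; z up
- seat (a point): seat of the test fixture: centre of the flat round floor (10 mm above the bench) inside a brass ring of 76 mm inner diameter and 88 mm outer diameter, 5 mm high; z up. The fixture is fixed: a 130 x 130 mm aluminium plate, with a black fan 62 mm tall that begins 67 mm from this point towards -x of this frame
- bay: fixed storage bay: grey floor 200 (x) x 240 (y) x 6 mm with a 22 mm high rim left and right, a 30 mm high rim at the back (+x) and an open front (-x); origin under the floor's centre, at bench height. The floor's top is at z = 6 mm. Four dark round patches mark the spots: cell at (30, 0) mm, tall parts at (-38, 0), (30, 68) and (30, -68) mm, in any assignment, each a few mm off at most. Two small loose fittings under 30 mm high lie in the front corners
- tray: fixed white side tray, 220 x 220 mm outside, walls 4 mm thick and 14 mm high, floor 4 mm thick; origin under its centre, at bench height; x and y along its sides. A small jar stands near its +x side (55 to 78 mm from the middle), the rest is empty
- jar_mid (a point): small amber jar with a black cap, 34 mm in diameter, 40 mm high, standing in the tray; point at its centre, 20 mm above its underside; to be left alone
Things that resemble listed ones, but are neither listed nor needed, are in the scene too. What is shaped like the part that bears filter_mid but turquoise is not meant.

How it is judged:
By the outcome, as a careful person would: the job done as asked, in the order asked, and still so for the second after the job is handed in, with the robot touching nothing.
It also fails if it takes over 144 s, if anything falls off the work surface, if the arm or the gripper's body presses on something with over 40 N, if the wrist force passes 120 N, or if a joint passes its speed limit or range.

## Working session

There is one attempt and no reset: what is moved stays moved. The work goes in short steps, Python scripts to look and compute and a tool call to move; the robot and the scene stay as the last step left them, time stands still between calls to the robot, and variables do not carry over. Pictures are saved under pics/ and viewed, and the job is handed in when it is done.

Besides the shell and the picture viewer there is one more tool, called after "Call:" by a JSON object that holds its "api" and its "payload", one argument or row to a line. step_arm: Moves the arm, as the interface text tells. Its arguments: {"type":"object","properties":{"series":{"type":"array"},"newtons":{"type":"number"}},"required":["series"]}

```bash
ls; mkdir -p pics; cat > h.py <<'E'
import numpy as np, cv2
from workcell import env
def snap(n,fn):
    c=env.read_camera(n); cv2.imwrite('pics/'+fn,c['frame'][:,:,::-1]); return c
def K(c):
    f=c['frame'].shape[0]/2/np.tan(np.radians(c['vertical_fov'])/2); return f,c['cx'],c['cy']
def ray(c,u,v):
    f,cx,cy=K(c); T=np.array(c['camera_from_world']); R=T[:3,:3]; o=-R.T@T[:3,3]
    d=R.T@np.array([(u-cx)/f,(v-cy)/f,1]); return o,d
def plane(c,u,v,z):
    o,d=ray(c,u,v); return o+d*(z-o[2])/d[2]
def proj(c,p):
    f,cx,cy=K(c); T=np.array(c['camera_from_world']); q=T[:3,:3]@np.array(p)+T[:3,3]
    return np.array([cx+f*q[0]/q[2],cy+f*q[1]/q[2]])
def tri(c1,p1,c2,p2):
    o1,d1=ray(c1,*p1);o2,d2=ray(c2,*p2);d1/=np.linalg.norm(d1);d2/=np.linalg.norm(d2)
    A=np.stack([d1,-d2],1);s=np.linalg.lstsq(A,o2-o1,rcond=None)[0]
    a=o1+s[0]*d1;b=o2+s[1]*d2; return (a+b)/2,np.linalg.norm(a-b)
E
python3 - <<'E'
from h import *
import pickle
s=env.get_state(); print({k:np.round(v,4) for k,v in s.items()}, env.grip_depth)
d={}
for n in('side','top'):
    c=snap(n,n+'0.png'); d[n]=c; print(n,c['vertical_fov'],c['cx'],c['cy'],np.round(c['camera_from_world'],4).tolist(), [k for k in c])
pickle.dump(d,open('c0.pkl','wb'))
E
```

```text
pics
{'clock': np.float64(0.0), 'joint_pos': array([1.0964, 0.314 , 0.045 , 1.3036, 0.    , 1.4312]), 'qvel': array([-0.    ,  0.0001,  0.0009, -0.002 , -0.0008, -0.0004]), 'tau': array([-2.10000e-03, -4.80625e+01,  2.98534e+01,  1.93000e-02,
        0.00000e+00, -0.00000e+00]), 'tcp_pos': array([0.1887, 0.5426, 0.2304]), 'orientation': array([-3.000e-04,  1.666e-01,  9.860e-01, -9.000e-04]), 'wrist_force': array([-0.7505, -0.0265,  0.6673]), 'ft_torque': array([ 0.0055,  0.0046, -0.0342]), 'finger_gap': np.float64(0.0852)} 0.0187
side 50.61555069043663 273.582924663489 210.4229254996319 [[-0.8965, -0.4431, -0.0076, 0.5334], [-0.2901, 0.5998, -0.7457, 0.2074], [0.3349, -0.6663, -0.6662, 0.8029], [0.0, 0.0, 0.0, 1.0]] ['frame', 'vertical_fov', 'cx', 'cy', 'camera_from_world']
top 45.30504148259042 272.9762931696477 206.05951224303325 [[0.0265, -0.9995, 0.0146, 0.0012], [-0.9889, -0.0283, -0.146, 0.5984], [0.1463, -0.0106, -0.9892, 1.0246], [0.0, 0.0, 0.0, 1.0]] ['frame', 'vertical_fov', 'cx', 'cy', 'camera_from_world']
```

View pics/side0.png

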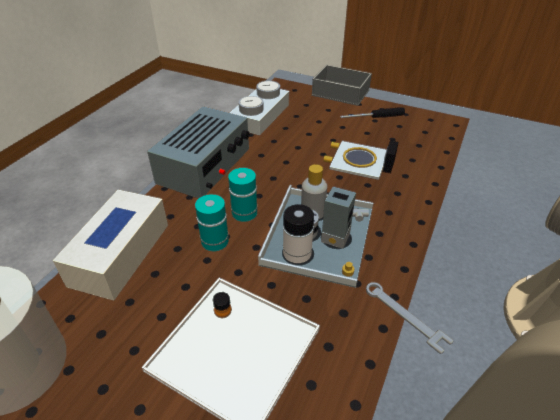

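View pics/top0.png

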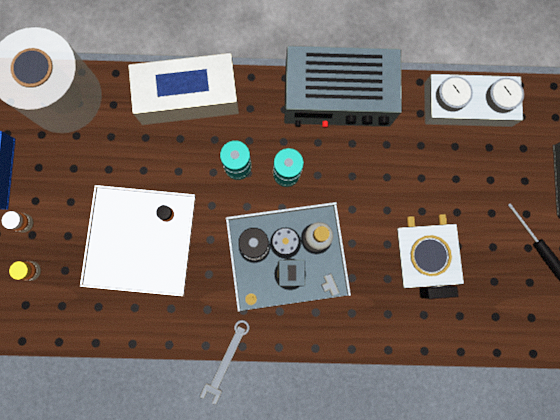

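The top view shows the bay at about (288,255) with the filter (254,242), cell (285,240), sampler (319,236) and controller (290,272). The tray is at (137,240) with the jar at (164,213), and the fixture ring is at (431,256). I'll zoom in next.

```bash
python3 - <<'E'
from h import *
import pickle
d=pickle.load(open('c0.pkl','rb'))
t=d['top']['frame'][:,:,::-1]; s=d['side']['frame'][:,:,::-1]
cv2.imwrite('pics/t_bay.png',cv2.resize(t[190:320,215:365],None,fx=5,fy=4.6 if 0 else 4.5,interpolation=cv2.INTER_CUBIC)[:600])
cv2.imwrite('pics/s_bay.png',cv2.resize(s[155:285,250:390],None,fx=4.5,fy=4.5,interpolation=cv2.INTER_CUBIC))
cv2.imwrite('pics/t_fix.png',cv2.resize(t[205:305,385:475],None,fx=6,fy=6,interpolation=cv2.INTER_CUBIC))
cv2.imwrite('pics/s_fix.png',cv2.resize(s[130:190,320:410],None,fx=6,fy=6,interpolation=cv2.INTER_CUBIC))
E
```

```text
(no output)
```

View pics/t_bay.png

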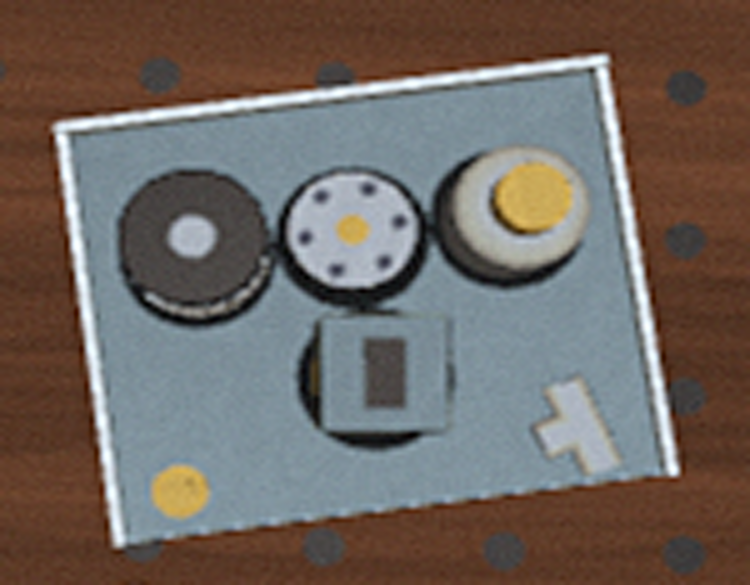

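View pics/s_bay.png

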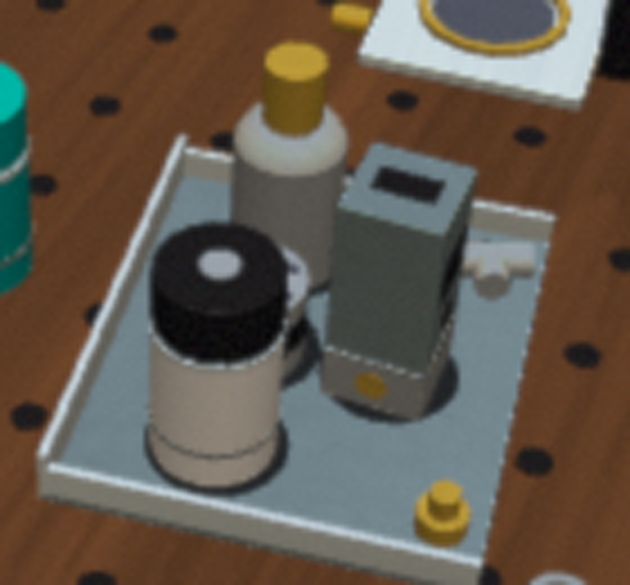

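View pics/t_fix.png

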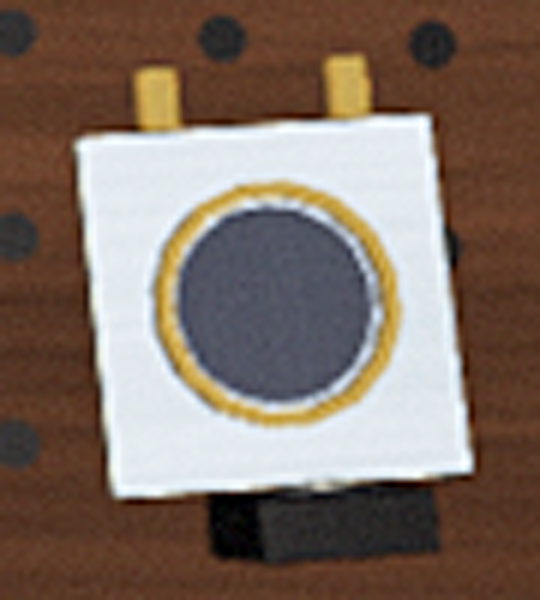

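View pics/s_fix.png

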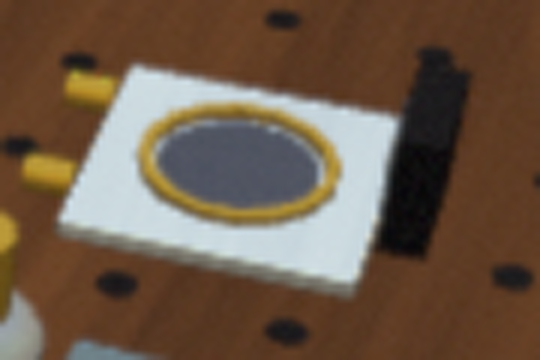

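```bash
cat > m.py <<'E'
from h import *
import pickle
d=pickle.load(open('c0.pkl','rb'))
T,S=d['top'],d['side']
def blob(c,box,lo,hi,name,hsv=True,ker=0,allb=False):
    x0,y0,x1,y1=box; k=4
    im=cv2.resize(c['frame'][y0:y1,x0:x1],None,fx=k,fy=k,interpolation=cv2.INTER_CUBIC)
    h=cv2.cvtColor(im,cv2.COLOR_RGB2HSV); m=cv2.inRange(h,lo,hi)
    if ker: m=cv2.morphologyEx(m,cv2.MORPH_OPEN,np.ones((ker,ker),np.uint8))
    cs,_=cv2.findContours(m,cv2.RETR_EXTERNAL,cv2.CHAIN_APPROX_NONE)
    cs=sorted(cs,key=cv2.contourArea,reverse=True)
    hull=cv2.convexHull(cs[0]); e=cv2.fitEllipse(hull if len(hull)>5 else cs[0])
    M=cv2.moments(hull); g=np.array([M['m10']/M['m00'],M['m01']/M['m00']])
    toimg=lambda p:(np.array(p)+.5)/k-.5+np.array([x0,y0])
    print(name,'cent',np.round(toimg(g),2),'ell',np.round(toimg(e[0]),2),np.round(np.array(e[1])/k,1),round(e[2]),'area',round(cv2.contourArea(hull)/k/k,1))
    return toimg(g),toimg(e[0]),toimg(cs[0][:,0,:])
E
python3 - <<'E'
from m import *
# print hsv samples
def hsv(c,u,v): return cv2.cvtColor(c['frame'],cv2.COLOR_RGB2HSV)[v,u]
for nm,c,pts in (('T',T,[(253,237),(245,237),(285,241),(280,243),(322,229),(321,229),(316,236),(432,256),(412,250),(290,272),(292,262),(240,240),(278,272)]),('S',S,[(299,213),(290,215),(316,170),(316,180),(335,190),(340,195),(360,157)])):
    for p in pts: print(nm,p,hsv(c,*p))
E
```

```text
T (253, 237) [30  3 94]
T (245, 237) [12 17 73]
T (285, 241) [ 22 145 199]
T (280, 243) [111  22 188]
T (322, 229) [ 22 143 203]
T (321, 229) [ 21 143 203]
T (316, 236) [ 21 139 214]
T (432, 256) [114  49  99]
T (412, 250) [ 22 164 190]
T (290, 272) [177  29  79]
T (292, 262) [101  47 146]
T (240, 240) [10 33 70]
T (278, 272) [ 21 119  62]
S (299, 213) [104  26 170]
S (290, 215) [150  44  29]
S (316, 170) [ 22 176 188]
S (316, 180) [ 20 197 109]
S (335, 190) [ 99  51 136]
S (340, 195) [156  43  30]
S (360, 157) [115  44  98]
```

```bash
cat > meas.py <<'E'
from m import *
def show(n,p): print('   ->',n,np.round(p[0]*1000,1),'gap mm',round(p[1]*1000,2))
a=blob(T,(244,232,262,252),(0,0,135),(180,60,255),'filt knob T')
b=blob(S,(288,205,312,221),(0,0,100),(180,70,255),'filt knob S')
show('filter top',tri(T,a[1],S,b[1]))
a=blob(T,(312,218,334,244),(14,100,120),(30,255,255),'samp T')
b=blob(S,(302,160,330,176),(14,100,150),(30,255,255),'samp S')
show('sampler top',tri(T,a[1],S,b[1]))
a=blob(T,(405,230,458,282),(105,25,60),(130,90,140),'seat T',ker=9)
b=blob(S,(338,142,380,172),(105,25,60),(130,90,140),'seat S',ker=9)
show('seat',tri(T,a[1],S,b[1]))
a=blob(T,(405,230,458,282),(14,90,110),(30,255,255),'ring T',ker=0)
b=blob(S,(338,142,380,172),(14,90,110),(30,255,255),'ring S',ker=0)
show('ring',tri(T,a[1],S,b[1]))
a=blob(T,(278,234,294,248),(14,80,120),(30,255,255),'cell bolt T')
print(plane(T,*a[1],0.052)*1000)
a=blob(T,(268,222,302,258),(100,0,140),(130,45,255),'cell top T',ker=9)
print(plane(T,*a[1],0.052)*1000)
a=blob(T,(236,226,272,256),(0,0,45),(180,50,100),'cap T')
print(plane(T,*a[1],0.116)*1000)
a=blob(T,(284,262,302,284),(0,0,40),(180,255,105),'win T')
b=blob(S,(330,188,352,204),(0,0,0),(180,255,75),'win S')
show('ctl window',tri(T,a[0],S,b[0]))
a=blob(T,(155,203,176,224),(0,0,0),(180,255,90),'jar T')
b=blob(S,(210,290,234,306),(0,0,0),(180,255,60),'jar S')
print('jar',plane(T,*a[1],0.044)*1000)
a=blob(T,(70,175,205,305),(0,0,180),(180,40,255),'tray T')
E
python3 meas.py
```

```text
filt knob T cent [252.94 242.08] ell [252.96 242.09] [9.2 9.2] 169 area 64.4
filt knob S cent [298.41 213.22] ell [298.42 213.21] [6.6 9.4] 91 area 46.8
   -> filter top [514.1  55.4 115.7] gap mm 2.16
samp T cent [321.22 233.35] ell [321.17 233.37] [15.  15.2] 57 area 175.9
samp S cent [315.4 168.2] ell [315.41 168.19] [ 8.3 13.4] 92 area 85.2
   -> sampler top [533.5 -76.5 129.9] gap mm 2.22
seat T cent [430.24 255.29] ell [430.25 255.25] [31.5 32.9] 140 area 803.2
seat S cent [359.41 156.68] ell [359.4  156.69] [12.9 26.2] 96 area 262.8
   -> seat [ 503.4 -326.6   11.5] gap mm 3.13
ring T cent [430.65 255.22] ell [430.65 255.22] [39.7 41.5] 131 area 1285.4
ring S cent [359.36 156.75] ell [359.39 156.75] [19.7 33.6] 96 area 514.8
   -> ring [ 503.7 -327.8   10.5] gap mm 3.01
cell bolt T cent [285.06 240.57] ell [285.07 240.53] [6.1 6.3] 149 area 28.7
[524.96205241  -9.3380958   52.        ]
cell top T cent [284.99 240.73] ell [284.97 240.69] [25.1 25.4] 113 area 491.7
[524.63571851  -9.13014721  52.        ]
cap T cent [253.93 242.42] ell [254.12 243.89] [32.6 34.2] 134 area 771.2
[511.65443376  53.39244472 116.        ]
win T cent [291.53 272.39] ell [291.58 272.41] [10.  21.6] 180 area 124.6
win S cent [340.17 195.68] ell [340.04 195.67] [ 6.1 18. ] 103 area 74.0
   -> ctl window [457.1 -20.9 123.2] gap mm 2.32
jar T cent [164.1  212.49] ell [164.05 212.54] [14.4 16. ] 115 area 176.1
jar S cent [221.17 299.35] ell [221.3  300.95] [16.3 18.4] 170 area 180.8
jar [577.69259194 247.40957683  44.        ]
tray T cent [137.69 240.41] ell [140.01 240.54] [116.7 172.7] 94 area 10588.8
```

```bash
python3 - <<'E'
from m import *
a=blob(T,(70,175,205,305),(0,0,150),(180,60,255),'tray T')
def quad(pts):
    h=cv2.convexHull(pts.astype(np.float32)); 
    for e in np.arange(2,30,.5):
        q=cv2.approxPolyDP(h,e,True)
        if len(q)==4: return q[:,0,:]
q=quad(a[2]); P=np.array([plane(T,u,v,.014) for u,v in q]); print('tray corners',np.round(q,1).tolist(),np.round(P*1000,1).tolist(),'c',P.mean(0)*1000)
b=blob(S,(140,275,325,419),(0,0,150),(180,60,255),'tray S')
q=quad(b[2]);print(np.round(q,1).tolist());P=np.array([plane(S,u,v,.014) for u,v in q]); print('tray S',np.round(P*1000,1).tolist(),P.mean(0)*1000)
x=blob(T,(385,205,475,310),(85,0,190),(130,40,255),'plate'); q=quad(x[2]);P=np.array([plane(T,u,v,.010) for u,v in q]); print('plate',np.round(P*1000,1).tolist(),P.mean(0)*1000)
# jar in S top
t=cv2.resize(T['frame'][250:300,270:320,::-1],None,fx=11,fy=11,interpolation=cv2.INTER_CUBIC); cv2.imwrite('pics/tc.png',t)
t=cv2.resize(S['frame'][180:255,315:370,::-1],None,fx=8,fy=8,interpolation=cv2.INTER_CUBIC); cv2.imwrite('pics/sc.png',t)
E
```

```text
tray T cent [137.72 240.37] ell [136.03 239.93] [122.6 163.6] 92 area 10676.2
tray corners [[94.5999984741211, 184.60000610351562], [194.39999389648438, 194.10000610351562], [182.39999389648438, 295.6000061035156], [79.4000015258789, 285.8999938964844]] [[638.7, 408.4, 14.0], [624.0, 189.9, 14.0], [405.0, 204.5, 14.0], [419.7, 423.6, 14.0]] c [521.84966579 306.6010478   14.        ]
tray S cent [232.53 352.27] ell [231.06 348.49] [137.8 181.5] 93 area 14985.0
[[218.39999389648438, 277.3999938964844], [318.8999938964844, 324.8999938964844], [264.8999938964844, 418.3999938964844], [141.39999389648438, 367.1000061035156]]
tray S [[621.3, 191.8, 14.0], [402.9, 206.4, 14.0], [414.5, 394.7, 14.0], [635.6, 410.3, 14.0]] [518.57187813 300.78105458  14.        ]
plate cent [430.04 255.55] ell [430.22 255.47] [70.6 93.7] 171 area 3561.6
plate [[574.6, -383.9, 10.0], [447.6, -396.2, 10.0], [435.7, -269.0, 10.0], [562.2, -256.8, 10.0]] [ 505.04380091 -326.47298372   10.        ]
```

View pics/tc.png

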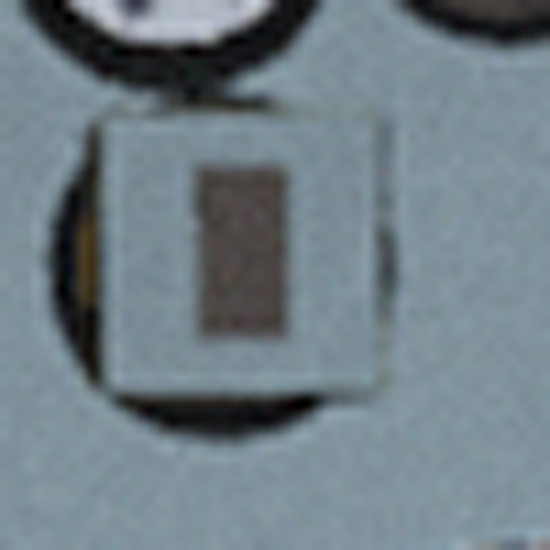

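View pics/sc.png

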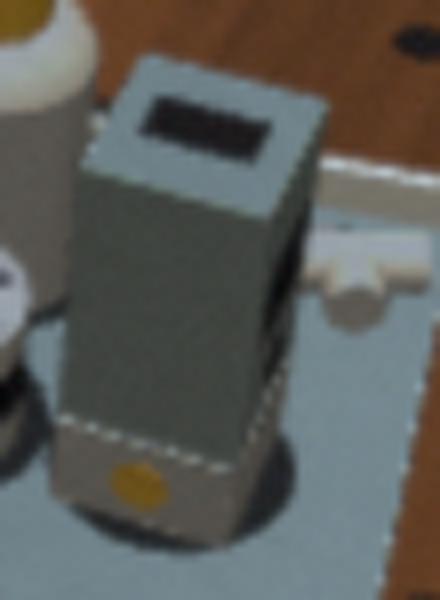

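```bash
python3 - <<'E'
from m import *
ct=np.array([(100,110),(378,110),(382,388),(105,392)])/11-.45+[270,250]
cs=np.array([(145,55),(328,103),(268,218),(82,165)])/8-.45+[315,180]
for c,q in((T,ct),(S,cs)):
    P=np.array([plane(c,u,v,.124) for u,v in q])[:,:2]*1000
    e=[P[(i+1)%4]-P[i] for i in range(4)]
    print(np.round(P,1).tolist(),'c',P.mean(0),[ (round(float(np.hypot(*x)),1),round(float((np.arctan2(x[1],x[0])+np.pi/4)%(np.pi/2)-np.pi/4),3)) for x in e])
a=blob(T,(284,262,302,284),(0,0,40),(180,255,105),'win T')
r=cv2.minAreaRect(a[2].astype(np.float32)); print(r)
b=blob(S,(330,188,352,204),(0,0,0),(180,255,75),'win S')
for c,q in((T,a[2]),(S,b[2])):
    P=np.array([plane(c,u,v,.124)[:2]*1000 for u,v in q],np.float32); print(cv2.minAreaRect(P))
E
```

```text
[[482.1, 4.9], [483.5, -44.0], [435.2, -45.5], [433.2, 2.8]] c [458.51081195 -20.46493548] [(48.9, 0.027), (48.3, 0.032), (48.4, 0.041), (49.0, 0.043)]
[[479.6, -41.5], [431.4, -43.4], [430.5, 4.9], [478.3, 6.0]] c [454.94499731 -18.51613353] [(48.3, 0.038), (48.2, 0.019), (47.8, 0.023), (47.5, 0.029)]
win T cent [291.53 272.39] ell [291.58 272.41] [10.  21.6] 180 area 124.6
((291.5, 272.375), (15.5, 8.25), 90.0)
win S cent [340.17 195.68] ell [340.04 195.67] [ 6.1 18. ] 103 area 74.0
((458.243896484375, -20.514020919799805), (29.603273391723633, 15.931879997253418), 1.2778135538101196)
((455.771484375, -20.203060150146484), (29.47861671447754, 16.501720428466797), 2.109837532043457)
```

Call:
{"api": "step_arm", "payload": {
  "series": [
    [[5, -7, 0], 0.1, 0],
    [[8, -12, 0], 0.2, 0],
    [[13, -19, 0], 0.3, 0],
    [[17, -25, 0], 0.364, 0],
    [[20, -29, 0], 0.364, 0]
  ],
  "newtons": 40
}}

```text
clock: 0.72
tcp_pos: [0.366, 0.2836, 0.2303]
orientation: [-0.0, -0.015, 1.0, -0.001]
wrist_force: [0.9, 0.8, -0.5]
finger_gap: 0.0849
```

Call:
{"api": "step_arm", "payload": {
  "series": [
    [[4, -6, 0], 0, 0],
    [[8, -12, 0], 0, 0],
    [[12, -18, 0], 0, 0],
    [[14.8, -22.8, 0], 0, 0],
    [[14.8, -22.8, 0], 0, 0]
  ]
}}

```text
clock: 1.35
tcp_pos: [0.5153, 0.0524, 0.2296]
orientation: [-0.0, -0.013, 1.0, -0.001]
wrist_force: [-0.4, 0.0, 0.5]
finger_gap: 0.0853
```

Call:
{"api": "step_arm", "payload": {
  "series": [
    [[-0.1, 0.2, -3], 0, 0],
    [[-0.1, 0.3, -6], 0, 0],
    [[-0.1, 0.3, -9], 0, 0],
    [[-0.1, 0.3, -9], 0, 0]
  ]
}}

```text
clock: 1.85
tcp_pos: [0.512, 0.0555, 0.1372]
orientation: [-0.003, -0.013, 1.0, -0.001]
wrist_force: [0.6, -0.0, -0.0]
finger_gap: 0.0855
```

```bash
cat > look.py <<'E'
import sys
from h import *
n=sys.argv[1]; s=env.get_state(); print(np.round(s['tcp_pos'],4),np.round(s['wrist_force'],1),s['finger_gap'],s['clock'])
import pickle
d={c:snap(c,f'{c}_{n}.png') for c in('side','top')}; pickle.dump(d,open(f'c_{n}.pkl','wb'))
a=[d[c]['frame'] for c in ('top','side')]
def crop(c,p,k=4,w=90,h=70):
    u,v=proj(d[c],p); x=int(np.clip(u-w//2*1,0,560-w)); y=int(np.clip(v-h,0,420-h*2)); 
    return cv2.resize(d[c]['frame'][y:y+2*h,x:x+w],None,fx=k,fy=k,interpolation=cv2.INTER_CUBIC),(x,y)
p=s['tcp_pos'] if len(sys.argv)<3 else [float(v) for v in sys.argv[2:5]]
A,o1=crop('top',p);B,o2=crop('side',p); print('crops',o1,o2,'x4; tcp px',proj(d['top'],p),proj(d['side'],p))
cv2.imwrite(f'pics/z_{n}.png',np.hstack([A,B])[:,:,::-1])
E
python3 look.py 1
```

```text
[0.512  0.0555 0.1372] [ 0.6 -0.  -0. ] 0.0855074306741657 1.85
crops (207, 172) (254, 135) x4; tcp px [252.80036632 242.88615615] [299.2112441  205.07721489]
```

View pics/z_1.png

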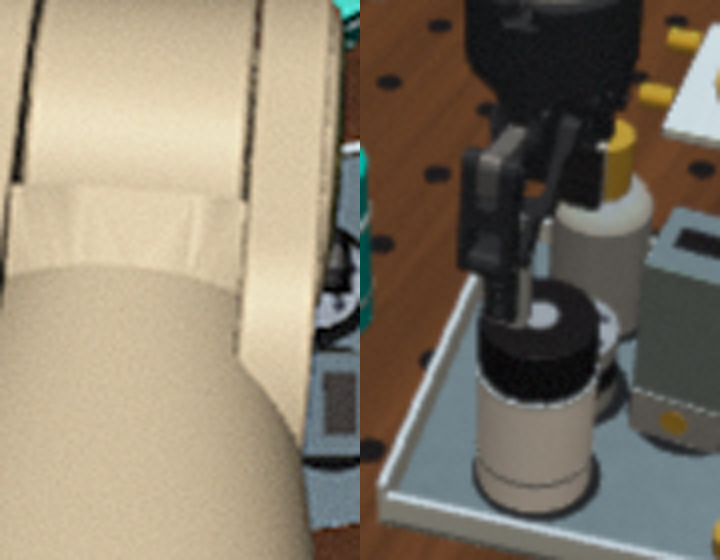

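The arm hides the filter from above. In the side view the near finger tip, about (287,213), sits on the cap's +y side, as expected. I'll descend.

Call:
{"api": "step_arm", "payload": {
  "series": [
    [[0.2, 0, -2], 0, 0],
    [[0.2, 0, -4], 0, 0],
    [[0.2, 0, -6], 0, 0],
    [[0.2, 0, -6.7], 0, 0],
    [[0.2, 0, -6.7], 0, 0]
  ]
}}

```text
clock: 2.58
tcp_pos: [0.5168, 0.0554, 0.0738]
orientation: [-0.0, -0.013, 1.0, -0.001]
wrist_force: [-0.4, 0.1, 0.7]
finger_gap: 0.0854
```

Call:
{"api": "step_arm", "payload": {
  "series": [
    [[-0.3, 0, -0.3], 0, 0],
    [[-0.3, 0, -0.3], 0, 0],
    [[-0.3, 0, -0.3], 0, 0]
  ]
}}

```text
clock: 2.95
tcp_pos: [0.5141, 0.0554, 0.0713]
orientation: [0.0, -0.013, 1.0, -0.001]
wrist_force: [-0.5, -0.9, 0.1]
finger_gap: 0.0851
```

Call:
{"api": "step_arm", "payload": {
  "series": [
    [[0, 0, 0], 0, 50],
    [[0, 0, 0], 0, 100],
    [[0, 0, 0], 0, 150],
    [[0, 0, 0], 0, 255],
    [[0, 0, 0], 0, 255]
  ]
}}

```text
clock: 3.58
tcp_pos: [0.5144, 0.0558, 0.0718]
orientation: [0.001, -0.013, 1.0, -0.001]
wrist_force: [-1.1, 2.1, 6.2]
finger_gap: 0.0598
```

```bash
python3 look.py 2; cat > shift.py <<'E'
# image shift of a patch between two side pics via phase/template matching
import sys,pickle
from h import *
def sh(a,b,cam,box):
    A=pickle.load(open(f'c{a}.pkl','rb'))[cam]['frame'];B=pickle.load(open(f'c{b}.pkl','rb'))[cam]['frame']
    x0,y0,x1,y1=box;k=8
    t=cv2.resize(cv2.cvtColor(A[y0:y1,x0:x1],cv2.COLOR_RGB2GRAY),None,fx=k,fy=k,interpolation=cv2.INTER_CUBIC)
    r=cv2.resize(cv2.cvtColor(B[y0-6:y1+6,x0-6:x1+6],cv2.COLOR_RGB2GRAY),None,fx=k,fy=k,interpolation=cv2.INTER_CUBIC)
    m=cv2.matchTemplate(r,t,cv2.TM_CCOEFF_NORMED);_,v,_,l=cv2.minMaxLoc(m)
    return (l[0]/k-6,l[1]/k-6,round(v,3))
if __name__=='__main__': print(sh(sys.argv[1],sys.argv[2],sys.argv[3],[int(x) for x in sys.argv[4:8]]))
E
python3 shift.py 0 _2 side 280 240 318 266;python3 shift.py 0 _1 side 280 240 318 266
```

```text
[0.5144 0.0558 0.0718] [-1.1  2.1  6.2] 0.05975142430053352 3.575
crops (208, 174) (252, 159) x4; tcp px [253.46717738 244.03980347] [297.01131593 229.44601395]
(0.0, -0.125, 0.985)
(0.0, 0.0, 0.997)
```

View pics/z_2.png

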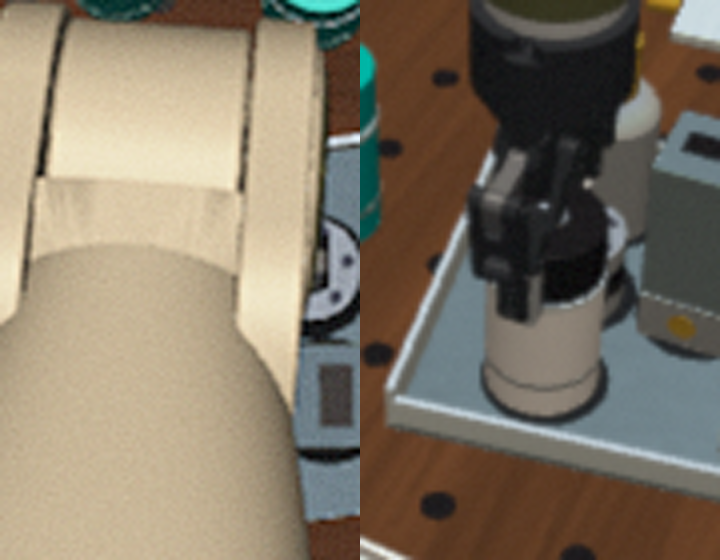

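The filter is gripped with a gap of 59.8 mm and did not shift in the image. I'll lift it.

Call:
{"api": "step_arm", "payload": {
  "series": [
    [[0, 0, 1], 0, 255],
    [[0, 0, 4], 0, 255],
    [[0, 0, 8], 0, 255],
    [[0, 0, 12], 0, 255],
    [[0, 0, 14], 0, 255]
  ]
}}

```text
clock: 4.3
tcp_pos: [0.5149, 0.0554, 0.2139]
orientation: [0.002, -0.013, 1.0, -0.001]
wrist_force: [0.3, -0.7, -3.9]
finger_gap: 0.0589
```

Call:
{"api": "step_arm", "payload": {
  "series": [
    [[0.5, 2.5, 0], 0, 255],
    [[1.5, 7.5, 0], 0, 255],
    [[2.5, 13, 0], 0, 255],
    [[3.5, 18, 0], 0, 255],
    [[4.5, 23, 0], 0, 255]
  ]
}}

```text
clock: 4.92
tcp_pos: [0.5596, 0.2865, 0.2132]
orientation: [0.001, -0.013, 1.0, -0.002]
wrist_force: [0.7, -0.8, -3.0]
finger_gap: 0.0594
```

Call:
{"api": "step_arm", "payload": {
  "series": [
    [[0.5, 4, 0], 0, 255],
    [[1.0, 6.4, 0], 0, 255],
    [[1.0, 6.4, -3], 0, 255],
    [[1.0, 6.4, -7], 0, 255],
    [[1.0, 6.4, -11], 0, 255]
  ]
}}

```text
clock: 5.55
tcp_pos: [0.5691, 0.35, 0.1014]
orientation: [0.0, -0.013, 1.0, -0.003]
wrist_force: [0.5, 1.2, -3.6]
finger_gap: 0.059
```

Call:
{"api": "step_arm", "payload": {
  "series": [
    [[0, 0, -1], 0, 255],
    [[0, 0, -2], 0, 255],
    [[0, 0, -2.5], 0, 255],
    [[0, 0, -2.7], 0, 255],
    [[0, 0, -2.7], 0, 255]
  ]
}}

```text
clock: 6.18
tcp_pos: [0.5696, 0.3502, 0.0753]
orientation: [0.001, -0.013, 1.0, -0.002]
wrist_force: [0.4, 0.2, -3.9]
finger_gap: 0.0591
```

Call:
{"api": "step_arm", "payload": {
  "series": [
    [[0, 0, -0.2], 0, 255],
    [[0, 0, -0.3], 0, 255],
    [[0, 0, -0.4], 0, 255],
    [[0, 0, -0.5], 0, 255],
    [[0, 0, -0.5], 0, 255]
  ]
}}

```text
clock: 6.8
tcp_pos: [0.5695, 0.3502, 0.0701]
orientation: [0.001, -0.013, 1.0, -0.002]
wrist_force: [-0.6, -0.4, -4.9]
finger_gap: 0.0593
```

Call:
{"api": "step_arm", "payload": {
  "series": [
    [[0, 0, -0.1], 0, 255],
    [[0, 0, -0.15], 0, 255],
    [[0, 0, -0.15], 0, 255]
  ]
}}

```text
clock: 7.18
tcp_pos: [0.57, 0.3503, 0.0697]
orientation: [0.002, -0.013, 1.0, -0.002]
wrist_force: [-1.7, 0.1, 5.4]
finger_gap: 0.0591
```

Call:
{"api": "step_arm", "payload": {
  "series": [
    [[0, 0, 0], 0, 60],
    [[0, 0, 0], 0, 0],
    [[0, 0, 0], 0, 0],
    [[0, 0, 0], 0, 0]
  ]
}}

```text
clock: 7.68
tcp_pos: [0.5699, 0.3503, 0.0695]
orientation: [0.001, -0.013, 1.0, -0.002]
wrist_force: [0.3, 0.4, 0.4]
finger_gap: 0.0853
```

Call:
{"api": "step_arm", "payload": {
  "series": [
    [[0, 0, 2], 0, 0],
    [[0, 0, 5], 0, 0],
    [[0, 0, 9], 0, 0],
    [[0, 0, 12], 0, 0],
    [[0, 0, 15], 0, 0]
  ]
}}

```text
clock: 8.3
tcp_pos: [0.5699, 0.3503, 0.2206]
orientation: [0.002, -0.013, 1.0, -0.002]
wrist_force: [-0.8, -0.1, -0.3]
finger_gap: 0.0854
```

Call:
{"api": "step_arm", "payload": {
  "series": [
    [[-1.5, -5, 0], 0, 0],
    [[-3.3, -11, 0], 0, 0],
    [[-5, -17, 0], 0, 0],
    [[-7, -23, 0], 0, 0],
    [[-8.8, -29, 0], 0, 0]
  ]
}}

```text
clock: 8.93
tcp_pos: [0.4813, 0.0595, 0.2208]
orientation: [0.002, -0.013, 1.0, -0.002]
wrist_force: [1.8, 0.1, 0.1]
finger_gap: 0.0852
```

Call:
{"api": "step_arm", "payload": {
  "series": [
    [[-1.5, -5, 0], 0, 0],
    [[-2.5, -8, 0], 0, 0],
    [[-2.5, -8.1, -3], 0, 0],
    [[-2.5, -8.1, -6], 0, 0],
    [[-2.5, -8.1, -8], 0, 0]
  ]
}}

```text
clock: 9.55
tcp_pos: [0.4557, -0.0216, 0.1397]
orientation: [0.002, -0.013, 1.0, -0.002]
wrist_force: [0.1, 0.4, -0.2]
finger_gap: 0.0853
```

Call:
{"api": "step_arm", "payload": {
  "series": [
    [[0.1, 0.1, -2], 0, 0],
    [[0.1, 0.1, -4], 0, 0],
    [[0.1, 0.1, -6], 0, 0],
    [[0.1, 0.1, -6.8], 0, 0],
    [[0.1, 0.1, -6.8], 0, 0]
  ]
}}

```text
clock: 10.18
tcp_pos: [0.4565, -0.0205, 0.0715]
orientation: [0.001, -0.013, 1.0, -0.002]
wrist_force: [-0.0, 0.7, -0.1]
finger_gap: 0.0854
```

Call:
{"api": "step_arm", "payload": {
  "series": [
    [[0, 0, 0], 0, 60],
    [[0, 0, 0], 0, 100],
    [[0, 0, 0], 0, 140],
    [[0, 0, 0], 0, 255],
    [[0, 0, 0], 0, 255]
  ]
}}

```text
clock: 10.8
tcp_pos: [0.4571, -0.0203, 0.0723]
orientation: [0.002, -0.013, 1.0, -0.002]
wrist_force: [-0.2, 3.0, 5.7]
finger_gap: 0.0501
```

```bash
python3 look.py 3; python3 shift.py 0 _3 side 320 228 352 252
```

```text
[ 0.4571 -0.0203  0.0723] [-0.2  3.   5.7] 0.050091627331057154 10.8
crops (245, 203) (292, 144) x4; tcp px [290.09912856 273.33830339] [337.25270066 214.63235962]
(0.125, -0.125, 0.979)
```

View pics/z_3.png

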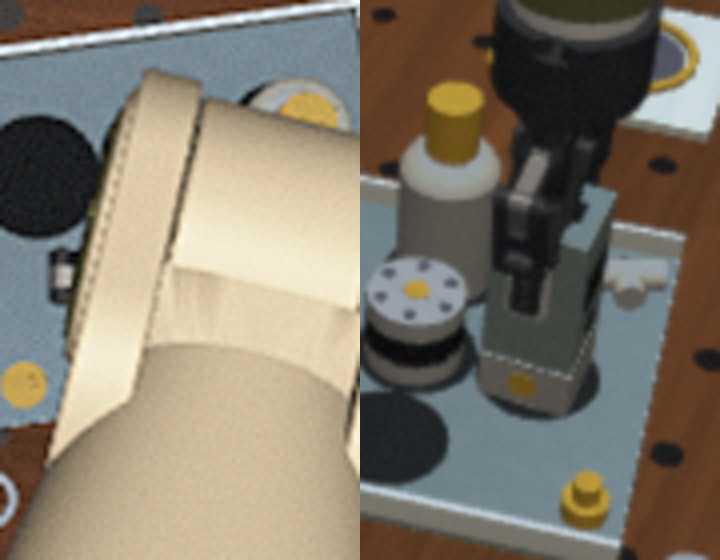

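The controller is gripped with a 50.1 mm gap and moved by about 0.1 px. The cell is undisturbed. I'll lift it and carry it to the tray.

Call:
{"api": "step_arm", "payload": {
  "series": [
    [[0, 0, 1], 0, 255],
    [[0, 0, 4], 0, 255],
    [[0, 0, 8], 0, 255],
    [[0, 0, 12], 0, 255],
    [[0, 0, 14], 0, 255]
  ]
}}

```text
clock: 11.52
tcp_pos: [0.4576, -0.0207, 0.2146]
orientation: [0.003, -0.013, 1.0, -0.002]
wrist_force: [0.1, 0.2, -2.9]
finger_gap: 0.0499
```

Call:
{"api": "step_arm", "payload": {
  "series": [
    [[0.1, 2.5, 0], 0, 255],
    [[0.4, 7.5, 0], 0, 255],
    [[0.7, 13, 0], 0, 255],
    [[1, 18, 0], 0, 255],
    [[1.3, 23, 0], 0, 255]
  ]
}}

```text
clock: 12.15
tcp_pos: [0.4701, 0.2106, 0.2146]
orientation: [0.003, -0.013, 1.0, -0.003]
wrist_force: [-0.4, -1.2, -3.1]
finger_gap: 0.0498
```

Call:
{"api": "step_arm", "payload": {
  "series": [
    [[0, 3, 0], 0, 255],
    [[0, 4, 0], 0, 255],
    [[0, 4, -3], 0, 255],
    [[0, 4, -7], 0, 255],
    [[0, 4, -11], 0, 255]
  ]
}}

```text
clock: 12.78
tcp_pos: [0.4701, 0.2497, 0.1037]
orientation: [0.003, -0.013, 1.0, -0.003]
wrist_force: [0.8, 0.2, -3.5]
finger_gap: 0.0498
```

Call:
{"api": "step_arm", "payload": {
  "series": [
    [[0, 0, -1], 0, 255],
    [[0, 0, -1.8], 0, 255],
    [[0, 0, -2.3], 0, 255],
    [[0, 0, -2.5], 0, 255],
    [[0, 0, -2.5], 0, 255]
  ]
}}

```text
clock: 13.4
tcp_pos: [0.4705, 0.2498, 0.0793]
orientation: [0.004, -0.013, 1.0, -0.003]
wrist_force: [-0.2, -0.4, -3.4]
finger_gap: 0.05
```

Call:
{"api": "step_arm", "payload": {
  "series": [
    [[0, 0, -0.3], 0, 255],
    [[0, 0, -0.6], 0, 255],
    [[0, 0, -0.8], 0, 255],
    [[0, 0, -0.95], 0, 255],
    [[0, 0, -1], 0, 255]
  ]
}}

```text
clock: 14.02
tcp_pos: [0.4706, 0.2499, 0.0702]
orientation: [0.004, -0.013, 1.0, -0.003]
wrist_force: [-2.4, 0.1, 7.0]
finger_gap: 0.0496
```

Contact at 70 mm, as expected. I'll release it and go to the sampler at (533.5, -76.5).

Call:
{"api": "step_arm", "payload": {
  "series": [
    [[0, 0, 0], 0, 60],
    [[0, 0, 0], 0, 0],
    [[0, 0, 0], 0, 0],
    [[0, 0, 0], 0, 0]
  ]
}}

```text
clock: 14.52
tcp_pos: [0.4706, 0.2499, 0.0701]
orientation: [0.004, -0.013, 1.0, -0.003]
wrist_force: [-0.3, 0.3, -0.2]
finger_gap: 0.0853
```

Call:
{"api": "step_arm", "payload": {
  "series": [
    [[0, 0, 2], 0, 0],
    [[0, 0, 5], 0, 0],
    [[0, 0, 9], 0, 0],
    [[0, 0, 12], 0, 0],
    [[0, 0, 15], 0, 0]
  ]
}}

```text
clock: 15.15
tcp_pos: [0.4707, 0.2498, 0.2213]
orientation: [0.004, -0.013, 1.0, -0.003]
wrist_force: [-0.2, 0.7, 0.2]
finger_gap: 0.0855
```

Call:
{"api": "step_arm", "payload": {
  "series": [
    [[1.1, -6, 0], 0, 0],
    [[2.2, -12, 0], 0, 0],
    [[3.3, -18, 0], 0, 0],
    [[4.4, -24, 0], 0, 0],
    [[5.5, -29, 0], 0, 0]
  ]
}}

```text
clock: 15.78
tcp_pos: [0.5258, -0.0424, 0.2214]
orientation: [0.004, -0.012, 1.0, -0.003]
wrist_force: [0.9, 0.0, 0.5]
finger_gap: 0.0854
```

Call:
{"api": "step_arm", "payload": {
  "series": [
    [[0.8, -3.4, 0], 0, 0],
    [[0.8, -3.4, -4], 0, 0],
    [[0.8, -3.4, -8], 0, 0],
    [[0.8, -3.4, -11], 0, 0],
    [[0.8, -3.4, -12], 0, 0]
  ]
}}

```text
clock: 16.4
tcp_pos: [0.5323, -0.0761, 0.0994]
orientation: [0.002, -0.012, 1.0, -0.002]
wrist_force: [0.3, 0.2, -0.2]
finger_gap: 0.0857
```

Call:
{"api": "step_arm", "payload": {
  "series": [
    [[0, 0, -0.3], 0, 0],
    [[0, 0, -0.3], 0, 0]
  ]
}}

```text
clock: 16.65
tcp_pos: [0.5328, -0.0762, 0.0972]
orientation: [0.003, -0.012, 1.0, -0.003]
wrist_force: [0.0, -0.5, -0.2]
finger_gap: 0.0855
```

Call:
{"api": "step_arm", "payload": {
  "series": [
    [[0.05, 0, 0.1], 0, 80],
    [[0.05, 0, 0.1], 0, 140],
    [[0.05, 0, 0.1], 0, 170],
    [[0.05, 0, 0.1], 0, 255],
    [[0.05, 0, 0.1], 0, 255]
  ]
}}

```text
clock: 17.27
tcp_pos: [0.5337, -0.0758, 0.0987]
orientation: [0.003, -0.012, 1.0, -0.002]
wrist_force: [-0.8, 3.2, 5.4]
finger_gap: 0.029
```

```bash
python3 look.py 4; python3 shift.py 0 _4 side 302 195 326 215
```

```text
[ 0.5337 -0.0758  0.0987] [-0.8  3.2  5.4] 0.029000430918226853 17.275
crops (274, 165) (268, 109) x4; tcp px [319.31450579 235.26094706] [313.94322538 179.85543857]
(0.0, -6.0, 0.194)
```

View pics/z_4.png

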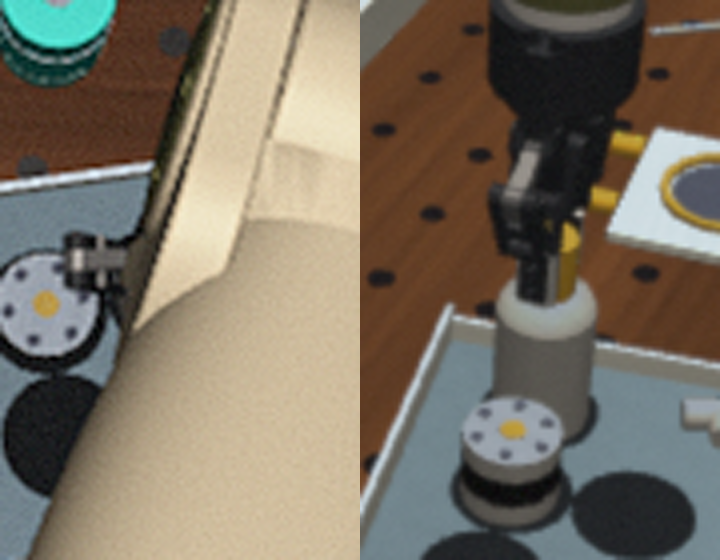

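The sampler head is gripped and upright, with a gap of 29 mm. I'll carry it to tray point (470, 360).

Call:
{"api": "step_arm", "payload": {
  "series": [
    [[0, 0, 1], 0, 255],
    [[0, 0, 4], 0, 255],
    [[0, 0, 8], 0, 255],
    [[0, 0, 12], 0, 255],
    [[0, 0, 14.5], 0, 255]
  ]
}}

```text
clock: 18.0
tcp_pos: [0.5337, -0.0763, 0.2455]
orientation: [0.004, -0.012, 1.0, -0.003]
wrist_force: [0.5, -0.5, -4.6]
finger_gap: 0.0291
```

Call:
{"api": "step_arm", "payload": {
  "series": [
    [[-0.4, 2, 0], 0, 255],
    [[-1, 6, 0], 0, 255],
    [[-1.8, 11, 0], 0, 255],
    [[-2.5, 16, 0], 0, 255],
    [[-3.2, 21, 0], 0, 255]
  ]
}}

```text
clock: 18.62
tcp_pos: [0.4998, 0.1357, 0.2438]
orientation: [0.002, -0.012, 1.0, -0.003]
wrist_force: [1.2, -0.1, -4.0]
finger_gap: 0.0289
```

Call:
{"api": "step_arm", "payload": {
  "series": [
    [[-0.7, 5, 0], 0, 255],
    [[-1.5, 10, 0], 0, 255],
    [[-2.2, 15, 0], 0, 255],
    [[-3, 20, 0], 0, 255],
    [[-3.2, 22.6, 0], 0, 255]
  ]
}}

```text
clock: 19.25
tcp_pos: [0.4651, 0.3641, 0.2418]
orientation: [0.001, -0.014, 1.0, -0.004]
wrist_force: [-0.4, 0.4, -3.1]
finger_gap: 0.0291
```

Pick height was about 98.5, so I expect contact near 96.5.

Call:
{"api": "step_arm", "payload": {
  "series": [
    [[0.4, -0.4, -3], 0, 255],
    [[0.4, -0.4, -7], 0, 255],
    [[0.4, -0.4, -11], 0, 255],
    [[0.4, -0.4, -13], 0, 255],
    [[0.4, -0.4, -13.6], 0, 255]
  ]
}}

```text
clock: 19.88
tcp_pos: [0.4662, 0.3593, 0.1026]
orientation: [-0.002, -0.014, 1.0, -0.005]
wrist_force: [0.5, -0.3, -2.7]
finger_gap: 0.029
```

Call:
{"api": "step_arm", "payload": {
  "series": [
    [[0, 0, -0.3], 0, 255],
    [[0, 0, -0.5], 0, 255],
    [[0, 0, -0.7], 0, 255],
    [[0, 0, -0.8], 0, 255],
    [[0, 0, -0.8], 0, 255]
  ]
}}

```text
clock: 20.5
tcp_pos: [0.4668, 0.3597, 0.0968]
orientation: [-0.001, -0.014, 1.0, -0.005]
wrist_force: [-2.6, -1.6, 4.8]
finger_gap: 0.0291
```

Call:
{"api": "step_arm", "payload": {
  "series": [
    [[0, 0, 0], 0, 150],
    [[0, 0, 0], 0, 0],
    [[0, 0, 0], 0, 0],
    [[0, 0, 0], 0, 0]
  ]
}}

```text
clock: 21.0
tcp_pos: [0.4669, 0.3597, 0.0968]
orientation: [-0.001, -0.014, 1.0, -0.005]
wrist_force: [0.6, 0.6, -0.0]
finger_gap: 0.0851
```

Call:
{"api": "step_arm", "payload": {
  "series": [
    [[0, 0, 2], 0, 0],
    [[0, 0, 5], 0, 0],
    [[0, 0, 9], 0, 0],
    [[0, -2, 12], 0, 0],
    [[0, -5, 14], 0, 0]
  ]
}}

```text
clock: 21.62
tcp_pos: [0.4673, 0.3099, 0.2383]
orientation: [-0.0, -0.015, 1.0, -0.004]
wrist_force: [1.3, -0.7, -0.5]
finger_gap: 0.0856
```

Call:
{"api": "step_arm", "payload": {
  "series": [
    [[1, -6, 0], 0, 0],
    [[2, -12, 0], 0, 0],
    [[3, -18, 0], 0, 0],
    [[4, -22, 0], 0, 0],
    [[4, -22, 0], 0, 0]
  ]
}}

```text
clock: 22.25
tcp_pos: [0.508, 0.0873, 0.2382]
orientation: [-0.0, -0.012, 1.0, -0.004]
wrist_force: [-0.5, -0.1, 0.4]
finger_gap: 0.0852
```

```bash
python3 look.py 5
```

```text
[0.508  0.0873 0.2382] [-0.5 -0.1  0.4] 0.08524881859256768 22.25
crops (187, 170) (250, 102) x4; tcp px [232.65746309 240.39088288] [295.64022427 172.13295766]
```

View pics/top_5.png

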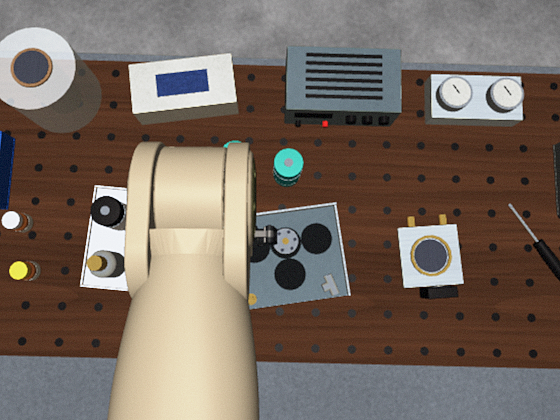

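View pics/side_5.png

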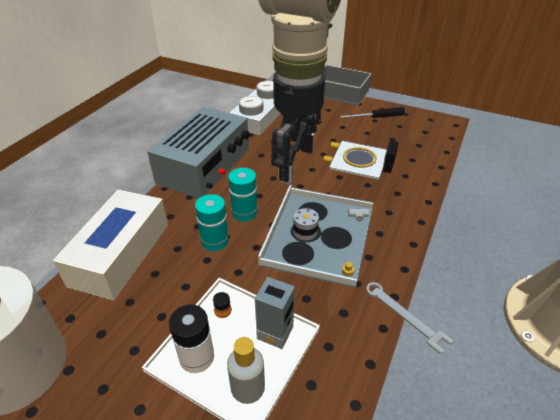

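All three stand upright in the tray at side pixels filter (191,338), sampler (245,370) and controller (275,312). The jar at (222,303) is untouched, and the cell stands alone at side (306,222). I'll triangulate the cell now that both views see it.

```bash
python3 - <<'E'
from m import *
d5=pickle.load(open('c_5.pkl','rb'))
a=blob(T,(278,234,294,248),(14,80,120),(30,255,255),'T0')
a5=blob(d5['top'],(278,234,294,248),(14,80,120),(30,255,255),'T5')
b=blob(d5['side'],(296,208,316,224),(14,80,100),(30,255,255),'S5')
p,g=tri(T,a[1],d5['side'],b[1]);print(p*1000,g*1000)
E
```

```text
T0 cent [285.06 240.57] ell [285.07 240.53] [6.1 6.3] 149 area 28.7
T5 cent [285.06 240.59] ell [285.07 240.54] [6.1 6.3] 155 area 29.0
S5 cent [305.78 215.9 ] ell [305.77 215.91] [4.4 6.2] 92 area 20.2
[523.87769874  -9.74325405  50.97014948] 2.4400703128565135
```

Call:
{"api": "step_arm", "payload": {
  "series": [
    [[0.8, -5, 0], 0, 0],
    [[1.6, -9.7, 0], 0, 0],
    [[1.6, -9.7, -4], 0, 0],
    [[1.6, -9.7, -8], 0, 0],
    [[1.6, -9.7, -12], 0, 0]
  ]
}}

```text
clock: 22.98
tcp_pos: [0.5233, -0.0059, 0.1171]
orientation: [-0.0, -0.015, 1.0, -0.004]
wrist_force: [-0.0, -0.1, -0.2]
finger_gap: 0.0853
```

Call:
{"api": "step_arm", "payload": {
  "series": [
    [[0, 0, -3], 0, 0],
    [[0, 0, -6], 0, 0],
    [[0, 0, -7], 0, 0],
    [[0, 0, -7], 0, 0]
  ]
}}

```text
clock: 23.48
tcp_pos: [0.523, -0.0049, 0.0469]
orientation: [-0.001, -0.016, 1.0, -0.004]
wrist_force: [0.7, -0.7, -0.7]
finger_gap: 0.0853
```

Call:
{"api": "step_arm", "payload": {
  "series": [
    [[0.1, -0.5, 0], 0, 0],
    [[0.1, -0.5, -1], 0, 0],
    [[0.1, -0.5, -2], 0, 0],
    [[0.1, -0.5, -3], 0, 0],
    [[0.1, -0.5, -3.3], 0, 0]
  ]
}}

```text
clock: 24.1
tcp_pos: [0.5231, -0.0098, 0.0128]
orientation: [-0.002, -0.016, 1.0, -0.004]
wrist_force: [0.1, 0.1, 0.5]
finger_gap: 0.0854
```

Call:
{"api": "step_arm", "payload": {
  "series": [
    [[0, 0, 0], 0, 0]
  ]
}}

```text
clock: 24.22
tcp_pos: [0.5229, -0.0098, 0.0124]
orientation: [-0.002, -0.016, 1.0, -0.004]
wrist_force: [0.3, -0.4, 0.3]
finger_gap: 0.0854
```

Call:
{"api": "step_arm", "payload": {
  "series": [
    [[0.1, 0, 0.2], 0, 50],
    [[0.1, 0, 0.2], 0, 100],
    [[0.1, 0, 0.2], 0, 150],
    [[0.1, 0, 0.2], 0, 255],
    [[0.1, 0, 0.2], 0, 255]
  ]
}}

```text
clock: 24.85
tcp_pos: [0.5246, -0.0093, 0.0152]
orientation: [-0.001, -0.016, 1.0, -0.003]
wrist_force: [-0.1, 2.3, 6.6]
finger_gap: 0.0531
```

Call:
{"api": "step_arm", "payload": {
  "series": [
    [[0, 0, 1], 0, 255],
    [[0, 0, 4], 0, 255],
    [[0, 0, 8], 0, 255],
    [[0, 0, 11], 0, 255],
    [[0, 0, 12], 0, 255]
  ]
}}

```text
clock: 25.48
tcp_pos: [0.5255, -0.0097, 0.1371]
orientation: [0.0, -0.016, 1.0, -0.004]
wrist_force: [0.9, -0.3, -3.5]
finger_gap: 0.0529
```

Call:
{"api": "step_arm", "payload": {
  "series": [
    [[-0.2, -3, 0], 0, 255],
    [[-0.6, -8, 0], 0, 255],
    [[-1, -13, 0], 0, 255],
    [[-1.3, -18, 0], 0, 255],
    [[-1.6, -23, 0], 0, 255]
  ]
}}

```text
clock: 26.1
tcp_pos: [0.5084, -0.2409, 0.1357]
orientation: [-0.001, -0.016, 1.0, -0.003]
wrist_force: [0.9, 0.4, -3.5]
finger_gap: 0.0531
```

Call:
{"api": "step_arm", "payload": {
  "series": [
    [[-0.3, -4, 0], 0, 255],
    [[-0.6, -8, 0], 0, 255],
    [[-0.6, -8.7, 0], 0, 255],
    [[-0.6, -8.7, -2], 0, 255],
    [[-0.6, -8.7, -4], 0, 255]
  ]
}}

```text
clock: 26.72
tcp_pos: [0.5017, -0.327, 0.0942]
orientation: [-0.001, -0.016, 1.0, -0.002]
wrist_force: [0.3, 0.3, -3.3]
finger_gap: 0.053
```

Call:
{"api": "step_arm", "payload": {
  "series": [
    [[0, 0, 0], 0, 255]
  ]
}}

```text
clock: 26.85
tcp_pos: [0.5, -0.3249, 0.0916]
orientation: [-0.004, -0.016, 1.0, -0.0]
wrist_force: [-1.0, -0.3, -3.6]
finger_gap: 0.0529
```

Call:
{"api": "step_arm", "payload": {
  "series": [
    [[0.35, -0.2, -1], 0, 255],
    [[0.35, -0.2, -3], 0, 255],
    [[0.35, -0.2, -5], 0, 255],
    [[0.35, -0.2, -6], 0, 255],
    [[0.35, -0.2, -6], 0, 255]
  ]
}}

```text
clock: 27.48
tcp_pos: [0.5033, -0.3265, 0.0311]
orientation: [-0.004, -0.016, 1.0, 0.0]
wrist_force: [0.6, 0.1, -3.5]
finger_gap: 0.0528
```

```bash
python3 look.py 6
```

```text
[ 0.5033 -0.3265  0.0311] [ 0.6  0.1 -3.5] 0.05278588012565238 27.475
crops (388, 185) (314, 80) x4; tcp px [433.3615277 255.6019663] [359.74623102 150.52443628]
```

View pics/z_6.png

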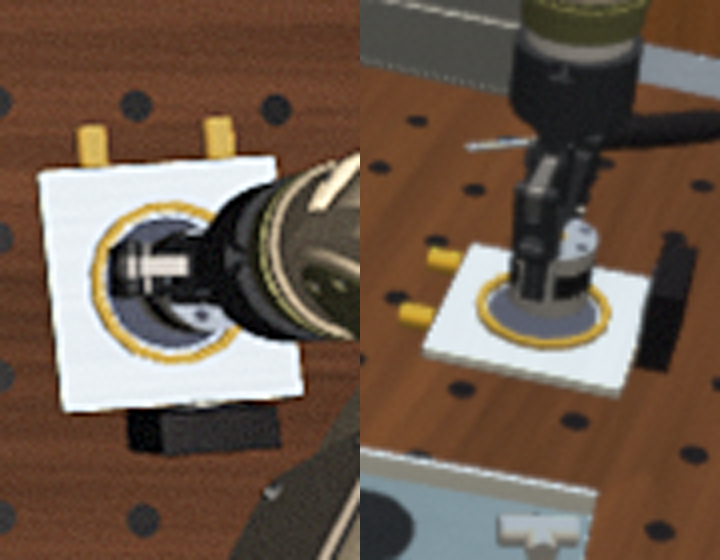

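The cell hangs level over the ring, with its base at side about (452/4+...), inside the brass circle in both views. I'll lower it gently.

Call:
{"api": "step_arm", "payload": {
  "series": [
    [[0, -0.05, -0.3], 0, 255],
    [[0, -0.05, -0.6], 0, 255],
    [[0, -0.05, -0.8], 0, 255],
    [[0, -0.05, -0.9], 0, 255],
    [[0, -0.05, -1], 0, 255]
  ]
}}

```text
clock: 28.2
tcp_pos: [0.504, -0.3277, 0.0222]
orientation: [-0.003, -0.016, 1.0, -0.001]
wrist_force: [0.5, 0.1, -4.6]
finger_gap: 0.0533
```

Call:
{"api": "step_arm", "payload": {
  "series": [
    [[0, 0, -0.1], 0, 255],
    [[0, 0, -0.1], 0, 255]
  ]
}}

```text
clock: 28.45
tcp_pos: [0.504, -0.3277, 0.0211]
orientation: [-0.003, -0.016, 1.0, -0.001]
wrist_force: [-0.2, -0.5, -2.9]
finger_gap: 0.0532
```

Call:
{"api": "step_arm", "payload": {
  "series": [
    [[0, 0, -0.1], 0, 255],
    [[0, 0, -0.15], 0, 255],
    [[0, 0, -0.2], 0, 255],
    [[0, 0, -0.2], 0, 255]
  ]
}}

```text
clock: 28.95
tcp_pos: [0.5039, -0.3276, 0.0193]
orientation: [-0.003, -0.016, 1.0, -0.001]
wrist_force: [-1.5, 0.2, -1.3]
finger_gap: 0.0527
```

Call:
{"api": "step_arm", "payload": {
  "series": [
    [[0, 0, -0.05], 0, 255],
    [[0, 0, -0.1], 0, 255],
    [[0, 0, -0.1], 0, 255]
  ]
}}

```text
clock: 29.32
tcp_pos: [0.5039, -0.3277, 0.0193]
orientation: [-0.003, -0.016, 1.0, -0.001]
wrist_force: [-4.1, 2.3, 5.5]
finger_gap: 0.0533
```

Firm contact at 19.3 mm. I'll release and rise.

Call:
{"api": "step_arm", "payload": {
  "series": [
    [[0, 0, 0], 0, 60],
    [[0, 0, 0], 0, 0],
    [[0, 0, 0], 0, 0],
    [[0, 0, 0], 0, 0]
  ]
}}

```text
clock: 29.82
tcp_pos: [0.5039, -0.3277, 0.0192]
orientation: [-0.003, -0.016, 1.0, -0.001]
wrist_force: [0.2, -0.7, 0.0]
finger_gap: 0.0853
```

Call:
{"api": "step_arm", "payload": {
  "series": [
    [[0, 0, 2], 0, 0],
    [[0, 0, 6], 0, 0],
    [[0, 0, 11], 0, 0],
    [[0, 0, 16], 0, 0],
    [[0, 0, 20], 0, 0]
  ]
}}

```text
clock: 30.45
tcp_pos: [0.5043, -0.3279, 0.2215]
orientation: [-0.002, -0.016, 1.0, -0.002]
wrist_force: [-0.2, -0.3, -0.4]
finger_gap: 0.0856
```

Call:
{"api": "step_arm", "payload": {
  "series": [
    [[0, 5, 0], 0, 0],
    [[0, 11, 0], 0, 0],
    [[0, 17, 0], 0, 0],
    [[0, 23, 0], 0, 0],
    [[0, 29, 0], 0, 0]
  ]
}}

```text
clock: 31.08
tcp_pos: [0.5041, -0.0362, 0.2217]
orientation: [-0.002, -0.016, 1.0, -0.002]
wrist_force: [0.6, 0.7, 1.0]
finger_gap: 0.0858
```

```bash
python3 look.py 7 0.504 -0.327 0.03; python3 - <<'E'
from m import *
d=pickle.load(open('c_7.pkl','rb'))
a=blob(d['top'],(415,238,450,270),(14,80,120),(30,255,255),'T')
p=None
for c in('top','side'):print(proj(d[c],(.5035,-.327,.056)))
b=blob(d['side'],(348,135,372,155),(14,80,100),(30,255,255),'S')
E
```

```text
[ 0.5041 -0.0362  0.2217] [0.6 0.7 1. ] 0.08579597755785157 31.075
crops (388, 185) (314, 80) x4; tcp px [433.43093303 255.28493074] [359.48869736 150.69426151]
T cent [439.12 254.33] ell [439.1  254.32] [6.3 6.4] 91 area 30.7
[437.56214643 254.91070313]
[360.88957976 142.37004921]
S cent [361.91 142.02] ell [361.92 142.01] [2.9 4.7] 94 area 10.2
```

View pics/z_7.png

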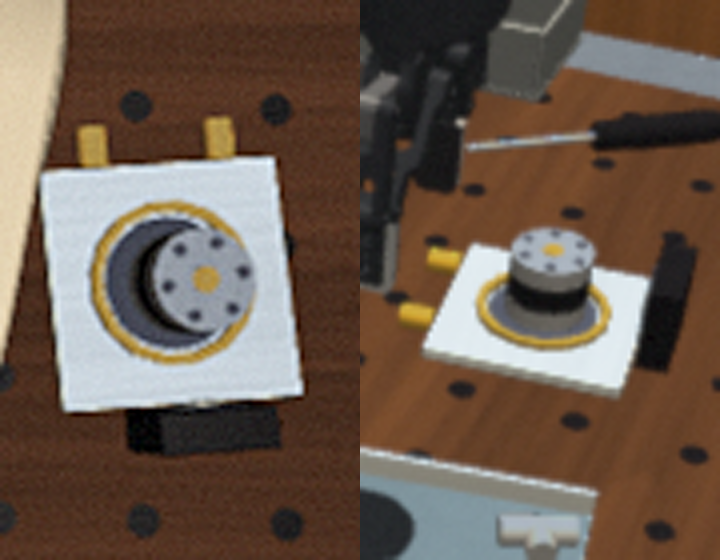

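The cell stands flat inside the ring. In the top view its centre is at (439,254), which puts it within about 3 mm of the ring's centre. Now the returns, sampler first, re-gripped at (467, 359.7, 97).

Call:
{"api": "step_arm", "payload": {
  "series": [
    [[-0.5, 6, 0], 0, 0],
    [[-1, 12, 0], 0, 0],
    [[-1.7, 18, 0], 0, 0],
    [[-2.2, 24, 0], 0, 0],
    [[-2.7, 30, 0], 0, 0]
  ]
}}

```text
clock: 31.8
tcp_pos: [0.4767, 0.2684, 0.2219]
orientation: [-0.002, -0.019, 1.0, -0.001]
wrist_force: [0.4, -0.6, -1.0]
finger_gap: 0.0856
```

Call:
{"api": "step_arm", "payload": {
  "series": [
    [[-0.5, 5, 0], 0, 0],
    [[-1, 9.6, 0], 0, 0],
    [[-1, 9.6, 0], 0, 0],
    [[-1, 9.6, -3], 0, 0],
    [[-1, 9.6, -5], 0, 0]
  ]
}}

```text
clock: 32.42
tcp_pos: [0.467, 0.363, 0.1707]
orientation: [-0.002, -0.019, 1.0, -0.001]
wrist_force: [0.4, 0.4, 0.4]
finger_gap: 0.0851
```

Call:
{"api": "step_arm", "payload": {
  "series": [
    [[0, 0, 0], 0, 0]
  ]
}}

```text
clock: 32.55
tcp_pos: [0.4665, 0.361, 0.1691]
orientation: [-0.004, -0.018, 1.0, -0.002]
wrist_force: [-0.1, -0.5, 0.4]
finger_gap: 0.0851
```

Call:
{"api": "step_arm", "payload": {
  "series": [
    [[0, -0.1, -2], -0.01, 0],
    [[0, -0.1, -4], -0.01, 0],
    [[0, -0.1, -6], -0.01, 0],
    [[0, -0.1, -7.2], -0.01, 0],
    [[0, -0.1, -7.2], -0.01, 0]
  ]
}}

```text
clock: 33.17
tcp_pos: [0.4665, 0.3593, 0.0969]
orientation: [-0.004, -0.013, 1.0, -0.003]
wrist_force: [0.4, 0.4, -1.0]
finger_gap: 0.0853
```

Call:
{"api": "step_arm", "payload": {
  "series": [
    [[0, 0, 0], 0, 0]
  ]
}}

```text
clock: 33.3
tcp_pos: [0.4672, 0.3594, 0.0979]
orientation: [-0.004, -0.013, 1.0, -0.002]
wrist_force: [0.4, -0.1, 0.4]
finger_gap: 0.0855
```

Call:
{"api": "step_arm", "payload": {
  "series": [
    [[0, 0, -0.05], 0, 80],
    [[0, 0, -0.05], 0, 140],
    [[0, 0, -0.05], 0, 170],
    [[0, 0, -0.05], 0, 255],
    [[0, 0, -0.05], 0, 255]
  ]
}}

```text
clock: 33.92
tcp_pos: [0.4674, 0.3597, 0.0978]
orientation: [-0.003, -0.013, 1.0, -0.002]
wrist_force: [-0.6, 0.4, 3.2]
finger_gap: 0.0289
```

Call:
{"api": "step_arm", "payload": {
  "series": [
    [[0, 0, 1], 0, 255],
    [[0, 0, 4], 0, 255],
    [[0, 0, 8], 0, 255],
    [[0, 0, 12], 0, 255],
    [[0, 0, 14.5], 0, 255]
  ]
}}

```text
clock: 34.55
tcp_pos: [0.4675, 0.3596, 0.2449]
orientation: [-0.003, -0.013, 1.0, -0.002]
wrist_force: [-0.2, 0.0, -3.9]
finger_gap: 0.0291
```

Call:
{"api": "step_arm", "payload": {
  "series": [
    [[0.4, -2, 0], 0, 255],
    [[1, -6, 0], 0, 255],
    [[1.8, -11, 0], 0, 255],
    [[2.5, -16, 0], 0, 255],
    [[3.2, -21, 0], 0, 255]
  ]
}}

```text
clock: 35.17
tcp_pos: [0.4984, 0.1469, 0.2433]
orientation: [-0.004, -0.013, 1.0, -0.002]
wrist_force: [0.3, 0.4, -3.4]
finger_gap: 0.0284
```

Call:
{"api": "step_arm", "payload": {
  "series": [
    [[0.8, -5, 0], 0, 255],
    [[1.6, -10, 0], 0, 255],
    [[2.4, -15, 0], 0, 255],
    [[3.1, -19, 0], 0, 255],
    [[3.4, -21, 0], 0, 255]
  ]
}}

```text
clock: 35.8
tcp_pos: [0.5312, -0.0657, 0.2418]
orientation: [-0.006, -0.011, 1.0, -0.002]
wrist_force: [0.4, -0.5, -4.1]
finger_gap: 0.029
```

Call:
{"api": "step_arm", "payload": {
  "series": [
    [[0, 0, 0], 0, 255],
    [[0, 0, 0], 0, 255]
  ]
}}

```text
clock: 36.05
tcp_pos: [0.5303, -0.0651, 0.241]
orientation: [-0.007, -0.011, 1.0, -0.002]
wrist_force: [1.3, -0.4, -4.3]
finger_gap: 0.0292
```

Call:
{"api": "step_arm", "payload": {
  "series": [
    [[0.3, -1.1, 0], 0, 255],
    [[0.3, -1.1, -3], 0, 255],
    [[0.3, -1.1, -7], 0, 255],
    [[0.3, -1.1, -11], 0, 255],
    [[0.3, -1.1, -13], 0, 255]
  ]
}}

```text
clock: 36.67
tcp_pos: [0.532, -0.0752, 0.1087]
orientation: [-0.008, -0.012, 1.0, -0.001]
wrist_force: [0.0, 0.8, -3.8]
finger_gap: 0.0289
```

Call:
{"api": "step_arm", "payload": {
  "series": [
    [[0, 0, 0], 0, 255],
    [[0, 0, 0], 0, 255]
  ]
}}

```text
clock: 36.92
tcp_pos: [0.5325, -0.075, 0.1095]
orientation: [-0.008, -0.012, 1.0, -0.002]
wrist_force: [0.2, 0.1, -2.7]
finger_gap: 0.029
```

Call:
{"api": "step_arm", "payload": {
  "series": [
    [[0.25, -0.1, -0.2], 0, 255],
    [[0.25, -0.1, -0.5], 0, 255],
    [[0.25, -0.1, -0.7], 0, 255],
    [[0.25, -0.1, -0.8], 0, 255],
    [[0.25, -0.1, -0.8], 0, 255]
  ]
}}

```text
clock: 37.55
tcp_pos: [0.5349, -0.076, 0.1014]
orientation: [-0.008, -0.012, 1.0, -0.001]
wrist_force: [-0.3, -0.8, -4.0]
finger_gap: 0.0291
```

```bash
python3 look.py 8
```

```text
[ 0.5349 -0.076   0.1014] [-0.3 -0.8 -4. ] 0.029136330717921242 37.55
crops (274, 164) (268, 108) x4; tcp px [319.54763688 234.5631309 ] [313.54072079 178.70622198]
```

View pics/z_8.png

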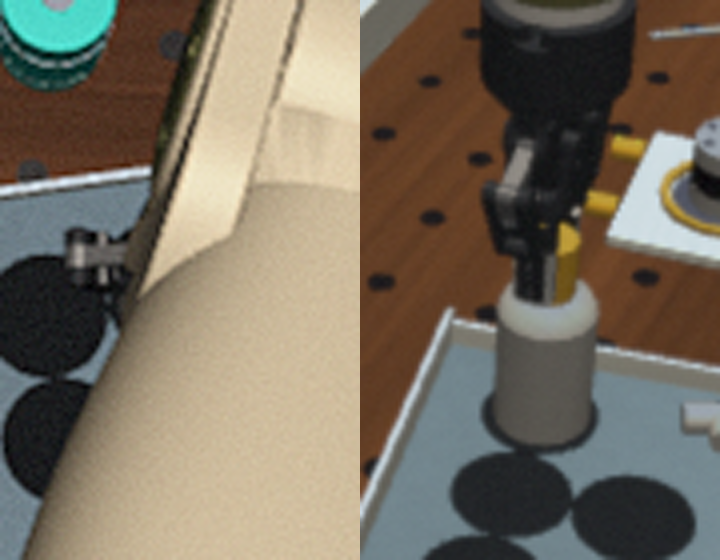

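Call:
{"api": "step_arm", "payload": {
  "series": [
    [[0, 0, -0.1], 0, 255],
    [[0, 0, -0.15], 0, 255],
    [[0, 0, -0.2], 0, 255],
    [[0, 0, -0.2], 0, 255]
  ]
}}

```text
clock: 38.15
tcp_pos: [0.5351, -0.076, 0.1]
orientation: [-0.008, -0.012, 1.0, -0.002]
wrist_force: [-1.2, -0.0, 0.4]
finger_gap: 0.0288
```

Touching, and the load is off the wrist. I'll go 1 mm lower, then release.

Call:
{"api": "step_arm", "payload": {
  "series": [
    [[0, 0, -0.1], 0, 255],
    [[0, 0, -0.1], 0, 255]
  ]
}}

```text
clock: 38.4
tcp_pos: [0.5353, -0.0761, 0.1]
orientation: [-0.007, -0.012, 1.0, -0.002]
wrist_force: [-3.9, 0.8, 7.0]
finger_gap: 0.029
```

Call:
{"api": "step_arm", "payload": {
  "series": [
    [[0, 0, 0], 0, 150],
    [[0, 0, 0], 0, 0],
    [[0, 0, 0], 0, 0],
    [[0, 0, 0], 0, 0]
  ]
}}

```text
clock: 38.9
tcp_pos: [0.5353, -0.0761, 0.0998]
orientation: [-0.007, -0.012, 1.0, -0.002]
wrist_force: [-0.1, -0.2, 1.0]
finger_gap: 0.0849
```

Call:
{"api": "step_arm", "payload": {
  "series": [
    [[0, 0, 2], 0, 0],
    [[0, 0, 5], 0, 0],
    [[0, 0, 9], 0, 0],
    [[0, 0, 12], 0, 0],
    [[0, 0, 13], 0, 0]
  ]
}}

```text
clock: 39.52
tcp_pos: [0.5363, -0.0764, 0.2318]
orientation: [-0.006, -0.012, 1.0, -0.002]
wrist_force: [-0.9, 0.1, 0.4]
finger_gap: 0.0852
```

Call:
{"api": "step_arm", "payload": {
  "series": [
    [[-1.2, 6, 0], 0, 0],
    [[-2.4, 12, 0], 0, 0],
    [[-3.5, 18, 0], 0, 0],
    [[-4.6, 24, 0], 0, 0],
    [[-5.7, 29, 0], 0, 0]
  ]
}}

```text
clock: 40.15
tcp_pos: [0.4782, 0.2156, 0.2305]
orientation: [-0.006, -0.013, 1.0, -0.002]
wrist_force: [0.4, 0.2, 0.5]
finger_gap: 0.0852
```

```bash
python3 look.py 9; python3 - <<'E'
from m import *
def show(n,p): print('   ->',n,np.round(p[0]*1000,1),'gap mm',round(p[1]*1000,2))
d=pickle.load(open('c_9.pkl','rb')); T9,S9=d['top'],d['side']
a=blob(T9,(312,218,334,244),(14,100,120),(30,255,255),'samp T')
b=blob(S9,(302,160,330,176),(14,100,150),(30,255,255),'samp S')
show('sampler top',tri(T9,a[1],S9,b[1]))
E
```

```text
[0.4782 0.2156 0.2305] [0.4 0.2 0.5] 0.08517157190747354 40.15
crops (112, 185) (233, 157) x4; tcp px [157.56188652 255.99680018] [278.56223667 227.85947484]
samp T cent [321.62 233.76] ell [321.61 233.8 ] [15.  15.4] 34 area 176.8
samp S cent [315.8  168.08] ell [315.82 168.08] [ 8.3 13.3] 94 area 84.8
   -> sampler top [532.8 -77.3 129.9] gap mm 2.0
```

View pics/side_9.png

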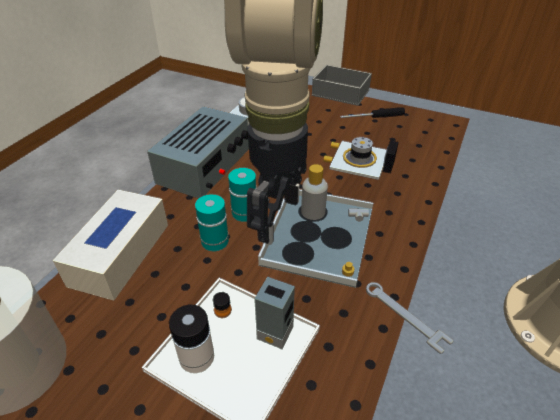

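The sampler is back upright at (532.8, -77.3), 1 mm from where it started. Next the controller, from (470.6, 249.9, 70).

Call:
{"api": "step_arm", "payload": {
  "series": [
    [[-0.7, 3.4, 0], 0, 0],
    [[-0.7, 3.4, 0], 0, 0],
    [[-0.7, 3.4, -3], 0, 0],
    [[-0.7, 3.4, -6], 0, 0],
    [[-0.7, 3.4, -8], 0, 0]
  ]
}}

```text
clock: 40.88
tcp_pos: [0.4697, 0.25, 0.1483]
orientation: [-0.008, -0.015, 1.0, -0.002]
wrist_force: [0.1, 0.4, 0.2]
finger_gap: 0.0854
```

Call:
{"api": "step_arm", "payload": {
  "series": [
    [[0, 0, 0], 0, 0]
  ]
}}

```text
clock: 41.0
tcp_pos: [0.4686, 0.2482, 0.1463]
orientation: [-0.01, -0.014, 1.0, -0.003]
wrist_force: [1.0, 0.4, -0.2]
finger_gap: 0.0852
```

Call:
{"api": "step_arm", "payload": {
  "series": [
    [[0.2, 0.15, -3], 0, 0],
    [[0.2, 0.15, -6], 0, 0],
    [[0.2, 0.15, -7.5], 0, 0],
    [[0.2, 0.15, -7.5], 0, 0],
    [[0.2, 0.15, -7.5], 0, 0]
  ]
}}

```text
clock: 41.62
tcp_pos: [0.4716, 0.2499, 0.0725]
orientation: [-0.009, -0.014, 1.0, -0.003]
wrist_force: [-0.9, -0.6, -0.2]
finger_gap: 0.0848
```

Call:
{"api": "step_arm", "payload": {
  "series": [
    [[-0.1, 0, -0.15], 0, 60],
    [[-0.1, 0, -0.15], 0, 100],
    [[-0.1, 0, -0.15], 0, 140],
    [[-0.1, 0, -0.15], 0, 255],
    [[-0.1, 0, -0.15], 0, 255]
  ]
}}

```text
clock: 42.25
tcp_pos: [0.4711, 0.2504, 0.0718]
orientation: [-0.008, -0.014, 1.0, -0.003]
wrist_force: [-1.2, 1.2, 5.7]
finger_gap: 0.0497
```

Call:
{"api": "step_arm", "payload": {
  "series": [
    [[0, 0, 1], 0, 255],
    [[0, 0, 4], 0, 255],
    [[0, 0, 8], 0, 255],
    [[0, 0, 12], 0, 255],
    [[0, 0, 14], 0, 255]
  ]
}}

```text
clock: 42.88
tcp_pos: [0.4715, 0.2504, 0.2141]
orientation: [-0.007, -0.014, 1.0, -0.003]
wrist_force: [-0.7, 0.1, -4.1]
finger_gap: 0.0495
```

Call:
{"api": "step_arm", "payload": {
  "series": [
    [[-0.1, -2.5, 0], 0, 255],
    [[-0.4, -7.5, 0], 0, 255],
    [[-0.7, -13, 0], 0, 255],
    [[-1, -18, 0], 0, 255],
    [[-1.2, -22, 0], 0, 255]
  ]
}}

```text
clock: 43.5
tcp_pos: [0.4585, 0.0285, 0.2139]
orientation: [-0.008, -0.014, 1.0, -0.003]
wrist_force: [0.3, -0.4, -3.2]
finger_gap: 0.0495
```

Call:
{"api": "step_arm", "payload": {
  "series": [
    [[-0.1, -3, 0], 0, 255],
    [[-0.1, -5, 0], 0, 255],
    [[-0.1, -5, 0], 0, 255],
    [[-0.1, -5, -3], 0, 255],
    [[-0.1, -5, -4], 0, 255]
  ]
}}

```text
clock: 44.12
tcp_pos: [0.456, -0.0205, 0.1724]
orientation: [-0.01, -0.014, 1.0, -0.002]
wrist_force: [-0.7, 0.1, -3.2]
finger_gap: 0.0498
```

Call:
{"api": "step_arm", "payload": {
  "series": [
    [[0.2, 0, -3], 0, 255],
    [[0.2, 0, -6], 0, 255],
    [[0.2, 0, -8.5], 0, 255],
    [[0.2, 0, -9.3], 0, 255],
    [[0.2, 0, -9.3], 0, 255]
  ]
}}

```text
clock: 44.75
tcp_pos: [0.4579, -0.0201, 0.0795]
orientation: [-0.01, -0.014, 1.0, -0.002]
wrist_force: [-0.5, 1.0, -3.1]
finger_gap: 0.0496
```

Call:
{"api": "step_arm", "payload": {
  "series": [
    [[0, 0, -0.1], 0, 255],
    [[0, 0, -0.3], 0, 255],
    [[0, 0, -0.4], 0, 255],
    [[0, 0, -0.4], 0, 255]
  ]
}}

```text
clock: 45.25
tcp_pos: [0.4579, -0.0202, 0.0756]
orientation: [-0.01, -0.014, 1.0, -0.002]
wrist_force: [0.6, 0.0, -2.9]
finger_gap: 0.0494
```

Call:
{"api": "step_arm", "payload": {
  "series": [
    [[0, 0, -0.1], 0, 255],
    [[0, 0, -0.2], 0, 255],
    [[0, 0, -0.3], 0, 255],
    [[0, 0, -0.3], 0, 255]
  ]
}}

```text
clock: 45.75
tcp_pos: [0.458, -0.0202, 0.0738]
orientation: [-0.01, -0.014, 1.0, -0.002]
wrist_force: [-3.1, 0.9, 9.1]
finger_gap: 0.0494
```

Contact. I'll release, move off to the filter side and check.

Call:
{"api": "step_arm", "payload": {
  "series": [
    [[0, 0, 0], 0, 60],
    [[0, 0, 0], 0, 0],
    [[0, 0, 0], 0, 0],
    [[0, 0, 0], 0, 0]
  ]
}}

```text
clock: 46.25
tcp_pos: [0.458, -0.0202, 0.0737]
orientation: [-0.01, -0.014, 1.0, -0.002]
wrist_force: [-0.4, -0.3, -0.7]
finger_gap: 0.085
```

Call:
{"api": "step_arm", "payload": {
  "series": [
    [[0, 0, 2], 0, 0],
    [[0, 0, 5], 0, 0],
    [[0, 0, 9], 0, 0],
    [[0, 0, 13], 0, 0],
    [[0, 0, 15], 0, 0]
  ]
}}

```text
clock: 46.88
tcp_pos: [0.4589, -0.0204, 0.226]
orientation: [-0.008, -0.014, 1.0, -0.003]
wrist_force: [-0.2, -0.2, 1.0]
finger_gap: 0.0851
```

Call:
{"api": "step_arm", "payload": {
  "series": [
    [[1.5, 5, 0], 0, 0],
    [[3.3, 11, 0], 0, 0],
    [[5.2, 17, 0], 0, 0],
    [[7, 23, 0], 0, 0],
    [[8.8, 29, 0], 0, 0]
  ]
}}

```text
clock: 47.5
tcp_pos: [0.5471, 0.2708, 0.2258]
orientation: [-0.008, -0.014, 1.0, -0.003]
wrist_force: [0.7, -0.5, 0.9]
finger_gap: 0.0854
```

```bash
python3 look.py 10; python3 - <<'E'
from m import *
def show(n,p): print('   ->',n,np.round(p[0]*1000,1),'gap mm',round(p[1]*1000,2))
d=pickle.load(open('c_10.pkl','rb')); T9,S9=d['top'],d['side']
a=blob(T9,(284,262,302,284),(0,0,40),(180,255,105),'win T')
b=blob(S9,(330,188,352,204),(0,0,0),(180,255,75),'win S')
show('ctl window',tri(T9,a[0],S9,b[0]))
for c,q in((T9,a[2]),(S9,b[2])):
    P=np.array([plane(c,u,v,.124)[:2]*1000 for u,v in q],np.float32); print(cv2.minAreaRect(P))
E
```

```text
[0.5471 0.2708 0.2258] [ 0.7 -0.5  0.9] 0.08541160202548251 47.5
crops (83, 145) (175, 169) x4; tcp px [128.81950739 215.66350521] [220.23689867 239.37865686]
win T cent [292.11 272.16] ell [291.91 272.13] [16.  18.2] 92 area 114.5
win S cent [340.03 195.3 ] ell [339.92 195.38] [ 6.9 16.9] 101 area 74.9
   -> ctl window [457.7 -22.  123.2] gap mm 2.09
((458.7528991699219, -21.707218170166016), (29.608367919921875, 14.48611831665039), 1.261174201965332)
((456.51318359375, -21.417757034301758), (29.42628288269043, 16.53343963623047), 0.8730875253677368)
```

View pics/side_10.png

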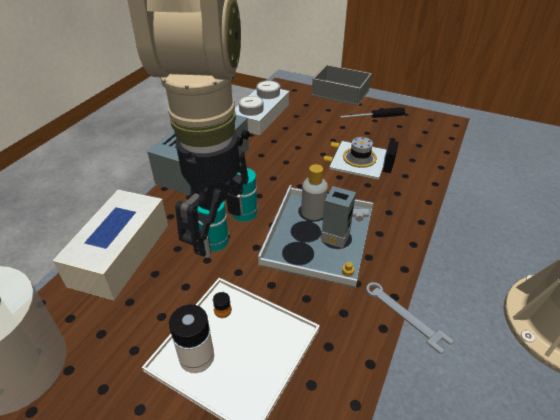

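The controller is back upright, about 1.2 mm from its start. Last, the filter from (570, 350.3).

Call:
{"api": "step_arm", "payload": {
  "series": [
    [[1.5, 5, 0], 0, 0],
    [[2.3, 8, 0], 0, 0],
    [[2.3, 8, -3], 0, 0],
    [[2.3, 8, -7], 0, 0],
    [[2.3, 8, -7], 0, 0]
  ]
}}

```text
clock: 48.22
tcp_pos: [0.5678, 0.3525, 0.1503]
orientation: [-0.012, -0.017, 1.0, -0.004]
wrist_force: [0.7, 0.1, 0.2]
finger_gap: 0.0855
```

Call:
{"api": "step_arm", "payload": {
  "series": [
    [[0, 0, -3], 0, 0],
    [[0, 0, -6], 0, 0],
    [[0, 0, -8.3], 0, 0],
    [[0, 0, -8.3], 0, 0],
    [[0, 0, -8.3], 0, 0]
  ]
}}

```text
clock: 48.85
tcp_pos: [0.569, 0.3527, 0.0695]
orientation: [-0.011, -0.017, 1.0, -0.003]
wrist_force: [-0.5, -0.2, -0.9]
finger_gap: 0.0855
```

Call:
{"api": "step_arm", "payload": {
  "series": [
    [[0.1, -0.2, 0.1], 0, 0],
    [[0.1, -0.2, 0.1], 0, 0],
    [[0.1, -0.2, 0.1], 0, 0]
  ]
}}

```text
clock: 49.22
tcp_pos: [0.5703, 0.3508, 0.0712]
orientation: [-0.01, -0.017, 1.0, -0.003]
wrist_force: [-0.4, -0.1, -0.4]
finger_gap: 0.0857
```

Call:
{"api": "step_arm", "payload": {
  "series": [
    [[0, 0, 0], 0, 50],
    [[0, 0, 0], 0, 100],
    [[0, 0, 0], 0, 150],
    [[0, 0, 0], 0, 255],
    [[0, 0, 0], 0, 255]
  ]
}}

```text
clock: 49.85
tcp_pos: [0.5704, 0.3511, 0.0715]
orientation: [-0.01, -0.017, 1.0, -0.003]
wrist_force: [-0.8, 1.3, 2.3]
finger_gap: 0.059
```

Call:
{"api": "step_arm", "payload": {
  "series": [
    [[0, 0, 1], 0, 255],
    [[0, 0, 4], 0, 255],
    [[0, 0, 8], 0, 255],
    [[0, 0, 12], 0, 255],
    [[0, 0, 14], 0, 255]
  ]
}}

```text
clock: 50.48
tcp_pos: [0.5709, 0.351, 0.2139]
orientation: [-0.009, -0.017, 1.0, -0.002]
wrist_force: [0.5, -0.1, -4.7]
finger_gap: 0.0592
```

Call:
{"api": "step_arm", "payload": {
  "series": [
    [[-0.5, -2.5, 0], 0, 255],
    [[-1.5, -7.5, 0], 0, 255],
    [[-2.5, -13, 0], 0, 255],
    [[-3.5, -18, 0], 0, 255],
    [[-4.3, -22, 0], 0, 255]
  ]
}}

```text
clock: 51.1
tcp_pos: [0.5267, 0.1288, 0.2136]
orientation: [-0.01, -0.017, 1.0, -0.003]
wrist_force: [0.7, 0.2, -3.7]
finger_gap: 0.0586
```

Call:
{"api": "step_arm", "payload": {
  "series": [
    [[-0.5, -3, 0], 0, 255],
    [[-1.1, -6.5, 0], 0, 255],
    [[-1.1, -6.8, 0], 0, 255],
    [[-1.1, -6.8, -2], 0, 255],
    [[-1.1, -6.8, -2], 0, 255]
  ]
}}

```text
clock: 51.72
tcp_pos: [0.5142, 0.0611, 0.1921]
orientation: [-0.012, -0.017, 1.0, -0.003]
wrist_force: [-0.6, -0.4, -3.6]
finger_gap: 0.0595
```

Call:
{"api": "step_arm", "payload": {
  "series": [
    [[0.05, -0.45, -4], 0, 255],
    [[0.05, -0.45, -8], 0, 255],
    [[0.05, -0.45, -10.5], 0, 255],
    [[0.05, -0.45, -11.2], 0, 255],
    [[0.05, -0.45, -11.2], 0, 255]
  ]
}}

```text
clock: 52.35
tcp_pos: [0.5151, 0.057, 0.0806]
orientation: [-0.012, -0.017, 1.0, -0.003]
wrist_force: [-0.1, 0.4, -2.8]
finger_gap: 0.0592
```

Call:
{"api": "step_arm", "payload": {
  "series": [
    [[0, 0, -0.1], 0, 255],
    [[0, 0, -0.3], 0, 255],
    [[0, 0, -0.4], 0, 255],
    [[0, 0, -0.4], 0, 255]
  ]
}}

```text
clock: 52.85
tcp_pos: [0.5151, 0.0569, 0.0767]
orientation: [-0.012, -0.017, 1.0, -0.003]
wrist_force: [0.8, -0.1, -3.9]
finger_gap: 0.0589
```

Call:
{"api": "step_arm", "payload": {
  "series": [
    [[0, 0, -0.1], 0, 255],
    [[0, 0, -0.2], 0, 255],
    [[0, 0, -0.3], 0, 255],
    [[0, 0, -0.3], 0, 255]
  ]
}}

```text
clock: 53.35
tcp_pos: [0.515, 0.0569, 0.0737]
orientation: [-0.012, -0.017, 1.0, -0.003]
wrist_force: [-0.1, -0.2, -3.5]
finger_gap: 0.0595
```

Call:
{"api": "step_arm", "payload": {
  "series": [
    [[0, 0, -0.05], 0, 255],
    [[0, 0, -0.1], 0, 255],
    [[0, 0, -0.15], 0, 255],
    [[0, 0, -0.15], 0, 255]
  ]
}}

```text
clock: 53.85
tcp_pos: [0.5152, 0.057, 0.0735]
orientation: [-0.011, -0.017, 1.0, -0.003]
wrist_force: [-3.4, 0.4, 8.0]
finger_gap: 0.0593
```

Call:
{"api": "step_arm", "payload": {
  "series": [
    [[0, 0, 0], 0, 60],
    [[0, 0, 0], 0, 0],
    [[0, 0, 0], 0, 0],
    [[0, 0, 0], 0, 0]
  ]
}}

```text
clock: 54.35
tcp_pos: [0.5153, 0.057, 0.0733]
orientation: [-0.011, -0.017, 1.0, -0.003]
wrist_force: [1.4, -0.5, -0.4]
finger_gap: 0.085
```

Call:
{"api": "step_arm", "payload": {
  "series": [
    [[0, 0, 2], 0, 0],
    [[0, 0, 5], 0, 0],
    [[0, 0, 9], 0, 0],
    [[0, 0, 13], 0, 0],
    [[0, 0, 15], 0, 0]
  ]
}}

```text
clock: 54.98
tcp_pos: [0.5162, 0.0569, 0.2257]
orientation: [-0.01, -0.017, 1.0, -0.003]
wrist_force: [0.9, 0.4, 1.0]
finger_gap: 0.0855
```

Call:
{"api": "step_arm", "payload": {
  "series": [
    [[-2, 5, 0], 0, 0],
    [[-4, 11, 0], 0, 0],
    [[-7, 17, 0], 0, 0],
    [[-10, 23, 0], 0, 0],
    [[-13, 29, 0], 0, 0]
  ]
}}

```text
clock: 55.6
tcp_pos: [0.3917, 0.3356, 0.2258]
orientation: [-0.01, -0.017, 1.0, -0.003]
wrist_force: [1.0, 0.5, 0.3]
finger_gap: 0.0857
```

Call:
{"api": "step_arm", "payload": {
  "series": [
    [[-3, 3, 0], 0, 0],
    [[-7, 7, 0], 0, 0],
    [[-11, 11, 0], 0, 0],
    [[-15, 14, 0], 0, 0],
    [[-15, 14, 0], 0, 0]
  ]
}}

```text
clock: 56.22
tcp_pos: [0.2389, 0.4772, 0.2255]
orientation: [-0.01, -0.02, 1.0, -0.003]
wrist_force: [-0.0, 0.0, -0.2]
finger_gap: 0.0859
```

```bash
python3 look.py 11; cp c0.pkl c0b.pkl; python3 - <<'E'
from m import *
def show(n,p): print('   ->',n,np.round(p[0]*1000,1),'gap mm',round(p[1]*1000,2))
d=pickle.load(open('c_11.pkl','rb')); T,S=d['top'],d['side']
a=blob(T,(244,232,262,252),(0,0,135),(180,60,255),'filt knob T')
b=blob(S,(288,205,312,221),(0,0,100),(180,70,255),'filt knob S')
show('filter top (was 514.1 55.4)',tri(T,a[1],S,b[1]))
a=blob(T,(312,218,334,244),(14,100,120),(30,255,255),'samp T')
b=blob(S,(302,160,330,176),(14,100,150),(30,255,255),'samp S')
show('sampler top (533.5 -76.5)',tri(T,a[1],S,b[1]))
a=blob(T,(284,262,302,284),(0,0,40),(180,255,105),'win T')
b=blob(S,(330,188,352,204),(0,0,0),(180,255,75),'win S')
show('ctl (457.1 -20.9)',tri(T,a[0],S,b[0]))
a=blob(T,(428,244,450,264),(14,80,120),(30,255,255),'cell T')
b=blob(S,(354,137,370,147),(14,80,100),(30,255,255),'cell S')
show('cell (seat 503.5 -327)',tri(T,a[1],S,b[1]))
a=blob(T,(155,203,176,224),(0,0,0),(180,255,90),'jar T')
print('jar was 577.7 247.4',plane(T,*a[1],0.044)*1000)
E
```

```text
[0.2389 0.4772 0.2255] [-0.   0.  -0.2] 0.08587189450380177 56.225
crops (0, 280) (342, 280) x4; tcp px [ -9.09043657 397.10420904] [387.18815965 484.63981646]
filt knob T cent [253.01 241.74] ell [252.99 241.76] [9.1 9.3] 36 area 64.9
filt knob S cent [298.16 213.14] ell [298.15 213.14] [6.6 9.5] 91 area 48.2
   -> filter top (was 514.1 55.4) [514.7  55.4 115.6] gap mm 2.21
samp T cent [321.67 233.71] ell [321.65 233.68] [15.  15.3] 34 area 176.2
samp S cent [315.81 168.06] ell [315.82 168.05] [ 8.2 13.3] 93 area 83.8
   -> sampler top (533.5 -76.5) [533.  -77.4 129.8] gap mm 2.2
win T cent [292.07 272.18] ell [292.12 272.18] [12.4 18.2] 0 area 121.4
win S cent [340.02 195.3 ] ell [340.05 195.31] [ 6.7 17.1] 102 area 74.1
   -> ctl (457.1 -20.9) [457.7 -21.9 123.2] gap mm 2.06
cell T cent [439.11 254.34] ell [439.1  254.33] [6.3 6.4] 89 area 30.4
cell S cent [361.9  142.01] ell [361.91 142.  ] [2.9 4.7] 94 area 10.2
   -> cell (seat 503.5 -327) [ 503.4 -331.    55. ] gap mm 2.92
jar T cent [164.1  212.49] ell [164.08 212.49] [14.4 16. ] 117 area 175.8
jar was 577.7 247.4 [577.81691493 247.35514517  44.        ]
```

View pics/side_11.png

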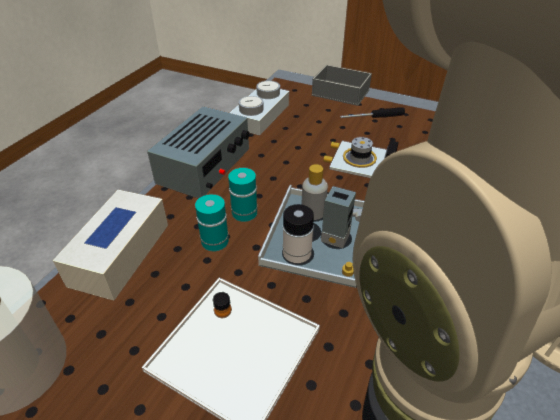

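View pics/top_11.png

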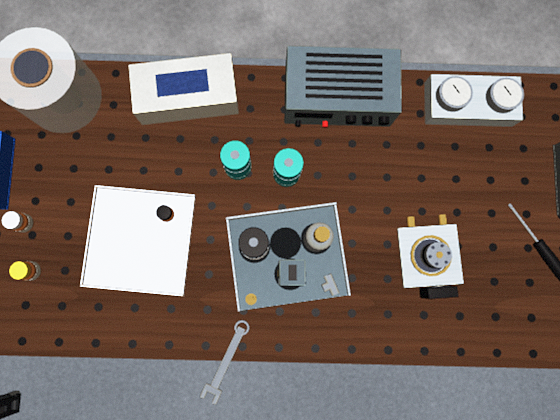

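All three tall parts stand within about 1.2 mm of their starting spots. The cell is about 4 mm from the ring's centre with 11 mm of play, its top at 55 mm (56 expected, so flat). The jar has not moved. I'm handing in.

```bash
python3 -c "
from workcell import env
print(env.hand_in())"
```

```text
the job is handed in; nothing more can be done
None
```

The job is done in the order asked and handed in at 56 s of the 144 s. I moved the filter, controller and sampler upright into the tray, then set the cell inside the brass ring. After that I put the sampler, controller and filter back in the bay.

Last checks, from both cameras except where noted:

| Part | Final state |
|---|---|
| Filter | upright, 0.6 mm from its starting spot |
| Sampler | upright, about 1.0 mm from its starting spot |
| Controller | upright, about 1.2 mm from its starting spot, with its turn unchanged to within about 0.02 rad |
| Cell | flat inside the ring, about 4 mm off centre where 11 mm of play is allowed |
| Jar | not moved, within 0.2 mm (top camera only) |

- **Contact forces:** the wrist force stayed under about 10 N in every reading I took.
- **Camera disagreement:** the two cameras differed from each other by 2–3 mm throughout, which is in line with their stated calibration. I used averages of both views.
- **Tool tilt:** the tool drifted by up to about 0.024 rad, which the move commands could not correct. I allowed for it when setting the parts down.

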